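# Pack the sample tins and slide the covered kit under the mesh shelf

## Robot

A 6-joint arm with a two-finger parallel gripper is mounted at the origin on the work surface. World frame = base frame: x ahead of the robot, y to its left, z up, the work surface at z = 0. Lengths are in m, angles in rad, forces in N, time in s.
With the tool pointing down it reaches from about 0.375 to 0.9 m from the base axis. Payload 3.1 kg.
Tool frame: the origin (TCP) lies at the very end of the fingers, on their centre line; the grasp point (between the pads) lies 19 mm behind it (tcp_to_grasp is the distance from the TCP to the grasp point, in m); z points along the fingers, y is the direction in which the jaws open and shut (so a half turn about z gives the same grasp; the last joint's range is limited). The gripper opens to 85 mm and grips with 20 to 120 N. Pads are 22 mm wide; open, the fingers measure 114 mm over their backs; the gripper's body (76 mm by 85 mm) begins 54 mm behind the grasp point. The pads swing forward as they close: fully open they stand 13 mm farther back than shut.
Start: joints at [1.091, 0.527, 1.433, -0, 1.181, -0.178], TCP at [0.185, 0.597, 0.231] pointing down, gripper open.
Joint ranges: [-3.08, 3.08], [-0.75, 2.2], [0.22, 2.44], [-1.43, 4.57], [0, 2.65], [-2.85, 2.85]. Speed limits (rad/s): [2.79, 2.79, 3.14, 3.14, 3.14, 3.14].

## Interface

Orientations are given as a unit quaternion [x, y, z, w].
In Python, from station import sense, snapshot, camera_info, sign_off, tcp_to_grasp gives the robot as it stands.
- The arm moves only by the shell command python3 -m inch 'ROWS' [FORCE]. ROWS is JSON, a list of rows, each a list of 3 entries, a list of its own where there are three numbers: the closure, from -1 (fully open) to 1 (shut), so that 0 is half open, then the shift along the tool's x, y, z normalised to -1 to 1, where 1 is 10 cm, then the turn, a rotation vector about the tool's x, y, z normalised to -1 to 1, where 1 is 360 degrees. In form: [[jaw, [dx, dy, dz], [ax, ay, az]], ...]. A call has 1 to 20 rows; each row is the pose to reach, as a shift and turn from the pose commanded when the call began, along the tool's axes at that moment, turning the shorter way round; what a row does not reach only later rows make up. A row lasts 1/10 s, in which the tool goes at most 50 mm and 8.59 degrees, less where a joint would pass 70% of its speed; a pose out of reach is approached as far as the arm can. A call with a number of a shift or a turn outside -1 to 1 is refused whole. A call with a gripper value outside its range is refused whole. The fingers move at their own pace and stop on an object; FORCE is the grip in N (left out, the last holds). Time passes only in rows, so rows that repeat a pose let the fingers close. It gives the time, the measured TCP pose, the force and the opening at its end, in the units of the state.
- sense(): the state, without advancing time (a new reading comes with each control period).
- snapshot(name): name is "scene" or "side" or "wrist"; returns (picture, depth): 480x640x3 uint8, blue, green, red; 480x640 float32, m along the optical axis (not along the pixel's ray), 0 where there is no reading.
- camera_info(name): a dict with "K" (3x3 intrinsics, pixels), "dist" ([k1, k2, p1, p2, k3] as OpenCV has them; the pictures are not rectified), "origin" and "orientation" of the camera in the world. Camera axes: x right, y down, z forward; pixel columns grow to the right and rows downward; lengths in m; the calibration is good to about 2 mm. A picture is of the moment at which its call begins: read the wrist's pose just before it. camera_info takes no time and is no camera call; for the wrist camera it gives the pose at the moment of the call.
- sign_off(): hands the job in, once; it reports no verdict.
The state is a dict: "t": time; "q": joint angles; "qd": joint speeds; "tau": joint torques, N m; "tcp_pos": TCP position; "tool_rot": TCP orientation; "force": force on the tool from outside, world axes, zero at the start; "ft_torque": the same for the moment, N m; "finger_gap": opening from 0.0 (shut) to 1.0 (fully open).
Only numpy, scipy, OpenCV 4.12 (cv2) and the standard library are available. Lean on these libraries where they do the work, as an engineer would, in place of code of your own. Each camera call takes 0.05 s, during which the arm holds its last target.

## Task

Stand every small red sample tin that is there upright inside the blue kit tray, then lower the white cover level over the tray's two studs until it lies flush on the rim. Then slide the closed tray by its black grip, grip side trailing, under the low mesh shelf, straight in until it meets the stop bar, and leave the big tin, pot, scraper and roller cage where they are.

Things in the scene. Friction and masses are not known exactly. Their poses are not given: they have to be found in the camera images.
- tray: Loose blue kit tray, about 0.55 kg empty, slides on the surface. Origin: centre of the tub's underside; z up. Tub 244 (x) x 112 (y) mm, rim and solid end blocks flat at z = 36 mm. Two steel studs stand on the end blocks (see stud_a, stud_b); a black grip is on the -y side (see tray_grip).
- tray_well (a point): Centre of the floor of the tray's open well, 4 mm above the tray's origin. Well 196 (tray x) x 104 (tray y) mm and 32 mm deep, plain floor without divisions, upright walls.
- tray_grip (a point): Centre of the top of the tray's black upright grip, at (0, -120, 52) mm in the tray frame. Grip 14 mm thick (x), 36 mm long (y), 46 mm high, standing on a flat arm 30 mm wide (x), 8 mm high, that joins it to the tub.
- stud_a (a point): Tip of the stud on the tray's +x side, at (110, 0, 58) mm in the tray frame. Stud 8 mm diameter from z = 36 to 51 mm, then tapering to 2.4 mm at the tip.
- stud_b (a point): Tip of the stud on the tray's -x side, at (-110, 0, 58) mm in the tray frame; same shape as stud_a.
- cover: Loose white cover plate, 248 (x) x 116 (y) x 5 mm, about 0.22 kg, at the start lying on top of the mesh shelf. Origin: centre of its underside; z up. Two through holes at x = +110 and -110, y = 0 mm, each 13 mm along x and 11 mm along y; either way round fits. Fully down on the tray its origin is at z = 36 mm in the tray frame.
- cover_handle (a point): Centre of the top of the cover's black handle rib, at (0, 0, 33) mm in the cover frame. Solid rib 60 (x) x 14 (y) mm, 28 mm high above the plate.
- riser: Fixed low shelf of galvanised mesh. Origin: centre of its footprint on the work surface. Mesh 340 (x) x 200 (y) mm, underside 80 mm high, top 86 mm; treat it as a closed surface. Its mouth is the -y side (y = -100 mm). Four legs 12 mm square at x = +-155, y = +-94 mm: 298 mm free between them in x.
- riser_stop (a point): Middle of the near face of the black stop bar under the shelf (30 mm high, along x), on the surface at (0, 40, 0) mm in the riser frame. With the tray's +y long side squarely against it, tray and riser axes agree, the tray's origin is at y = -16 mm in the riser frame and the tray's grip still sticks out of the mouth.
- big_tin: Bystander: red steel paint tin with a lever-press lid, 90 mm diameter, 95 mm high; origin under its centre.
- pot: Bystander: small terracotta pot, 72 mm wide, 62 mm high; origin under its centre.
- scraper: Bystander: stainless scraper with black handle, about 170 mm long (x), 60 mm wide, 16 mm high, lying flat.
- roller: Bystander: green plastic roller cage, 100 mm long (x), 44 mm diameter, lying; origin under its centre.
- tin0: Small red steel sample tin with a pressed steel lid, 32 mm diameter, 24 mm high, about 0.07 kg, standing on the work surface. Origin: centre of its underside; z up. Absent (None) in some runs.
- tin1: Small red steel sample tin with a pressed steel lid, 32 mm diameter, 24 mm high, about 0.07 kg, standing on the work surface. Origin: centre of its underside; z up. Absent (None) in some runs.
- tin2: Small red steel sample tin with a pressed steel lid, 32 mm diameter, 24 mm high, about 0.07 kg, standing on the work surface. Origin: centre of its underside; z up. Absent (None) in some runs.
- tin3: Small red steel sample tin with a pressed steel lid, 32 mm diameter, 24 mm high, about 0.07 kg, standing on the work surface. Origin: centre of its underside; z up. Absent (None) in some runs.
- tin4: Small red steel sample tin with a pressed steel lid, 32 mm diameter, 24 mm high, about 0.07 kg, standing on the work surface. Origin: centre of its underside; z up. Absent (None) in some runs.
Mind the look-alikes: they are no part of the job. What is shaped like the tin4 but yellow is not meant.

How it is judged:
On the way, in this order (a step that is already met when the one before it is completed fails the run):
1. every tin present stands in the tray's well (x of tin0 in the frame of tray between -0.1 and 0.1 m and y of tin0 in the frame of tray between -0.054 and 0.054 m and z of tin0 in the frame of tray between 0 and 0.01 m and angle between each of tin0, tin1, tin2, tin3, tin4's own z axis and vertical below 0.25 rad and x of tin1 in the frame of tray between -0.1 and 0.1 m and y of tin1 in the frame of tray between -0.054 and 0.054 m and z of tin1 in the frame of tray between 0 and 0.01 m and x of tin2 in the frame of tray between -0.1 and 0.1 m and y of tin2 in the frame of tray between -0.054 and 0.054 m and z of tin2 in the frame of tray between 0 and 0.01 m and x of tin3 in the frame of tray between -0.1 and 0.1 m and y of tin3 in the frame of tray between -0.054 and 0.054 m and z of tin3 in the frame of tray between 0 and 0.01 m and x of tin4 in the frame of tray between -0.1 and 0.1 m and y of tin4 in the frame of tray between -0.054 and 0.054 m and z of tin4 in the frame of tray between 0 and 0.01 m), for 0.2 s.
2. the cover is flush on the rim over both studs, the tins inside and the tray not yet under the shelf (all of step 1 and z of cover in the frame of tray between 0.033 and 0.0385 m and x of cover in the frame of tray between -0.006 and 0.006 m and y of cover in the frame of tray between -0.006 and 0.006 m and angle between the z axis of cover and the z axis of tray, either way round below 0.03 rad and angle between the x axis of cover and the x axis of tray, either way round below 0.05 rad and y of tray in the frame of riser below -0.12 m), for 0.3 s.
At the end, for the whole second after the job is handed in: Every tin present upright in the tray's well; cover flush on the rim over both studs (within 2.5 mm of fully down); tray flat under the mesh shelf, at most 14 mm short of its place against the stop bar, between the legs, square within 0.12 rad; all at rest (all of step 1 and z of cover in the frame of tray between 0.033 and 0.0385 m and x of cover in the frame of tray between -0.006 and 0.006 m and y of cover in the frame of tray between -0.006 and 0.006 m and angle between the z axis of cover and the z axis of tray, either way round below 0.03 rad and angle between the x axis of cover and the x axis of tray, either way round below 0.05 rad and y of tray in the frame of riser between -0.03 and -0.008 m and x of tray in the frame of riser between -0.032 and 0.032 m and angle between the x axis of tray and the x axis of riser, either way round below 0.12 rad and height (world z) of tray below 0.004 m and angle between tray's own z axis and vertical below 0.03 rad and linear speed of each of tray, cover, tin0, tin1, tin2, tin3, tin4 below 0.02 m/s); the robot touches nothing.
It fails at once if big_tin is shifted more than 30 mm (distance of big_tin from where it was at the start of the episode above 0.03 m).
It fails at once if pot is shifted more than 30 mm (distance of pot from where it was at the start of the episode above 0.03 m).
It fails at once if scraper is shifted more than 30 mm (distance of scraper from where it was at the start of the episode above 0.03 m).
It fails at once if roller is shifted more than 30 mm (distance of roller from where it was at the start of the episode above 0.03 m).
Of tin0, tin1, tin2, tin3, tin4 only 3 to 5 are there at a start; the rules pass over those that are not, and their reading is None.
At some moment in a run one of tin0, tin1, tin2, tin3, tin4 may be knocked a few centimetres aside while the robot is not near it.
Once in a run the grip may slacken for a moment while it holds something.
It also fails if it takes over 210 s, if anything falls off the work surface, if the arm or the gripper's body presses on something with over 40 N, if the wrist force passes 120 N, or if a joint passes its speed limit or range.

## Working session

There is one attempt and no reset: what is moved stays moved. The work goes in short steps, Python scripts to look and compute and a shell command to move; the robot and the scene stay as the last step left them, time stands still between calls to the robot, and variables do not carry over. Pictures are saved under pics/ and viewed, and the job is handed in when it is done.

```bash
ls; mkdir -p pics
python3 - <<'E'
from station import sense, snapshot, camera_info, tcp_to_grasp
import cv2,numpy as np
print(sense(), tcp_to_grasp)
for n in ["scene","side","wrist"]:
    ci=camera_info(n); print(n,ci)
    p,d=snapshot(n); cv2.imwrite(f"pics/{n}0.png",p); np.save(f"{n}0.npy",d)
E
```

```text
pics
{'t': 0.0, 'q': array([ 1.09148413e+00,  5.28503391e-01,  1.43394933e+00,  1.74846471e-05,
        1.18140090e+00, -1.78490646e-01]), 'qd': array([-0.00130501,  0.00088738,  0.0006141 , -0.00089641, -0.00022522,
        0.00047889]), 'tau': array([ 1.29383985e-03, -4.42345011e+01, -1.78029674e+01, -2.65976942e-04,
        8.19663604e-03, -4.64935269e-06]), 'tcp_pos': array([0.18480417, 0.5962756 , 0.23029581]), 'tool_rot': array([ 1.49847478e-01,  9.88708478e-01, -1.06727674e-03, -3.72801245e-04]), 'force': array([-0.10061276,  0.15128524,  0.05008908]), 'ft_torque': array([-0.03441247, -0.01860511, -0.01626289]), 'finger_gap': 0.9993163700814784} 0.0187
scene {'K': array([[561.76944147,   0.        , 315.97979525],
       [  0.        , 561.76944147, 256.25135106],
       [  0.        ,   0.        ,   1.        ]]), 'dist': array([-0.03529038,  0.        ,  0.        ,  0.        ,  0.        ]), 'origin': array([ 1.38603884, -0.59369664,  0.91734875]), 'orientation': array([ 0.81361545,  0.41601476, -0.19219718, -0.35780143])}
side {'K': array([[492.92185687,   0.        , 316.64265965],
       [  0.        , 492.92185687, 241.16489021],
       [  0.        ,   0.        ,   1.        ]]), 'dist': array([-0.01377178,  0.        ,  0.        ,  0.        ,  0.        ]), 'origin': array([ 0.12615317, -0.68983734,  0.81130327]), 'orientation': array([ 0.86839625, -0.27227911,  0.12989578, -0.39354684])}
wrist {'K': array([[365.87617956,   0.        , 315.4106181 ],
       [  0.        , 365.87617956, 239.2810701 ],
       [  0.        ,   0.        ,   1.        ]]), 'dist': array([-0.05411095,  0.        ,  0.        ,  0.        ,  0.        ]), 'origin': array([0.10966669, 0.62043268, 0.37307524]), 'orientation': array([0.79546628, 0.58544688, 0.09189756, 0.12664983])}
```

View pics/scene0.png

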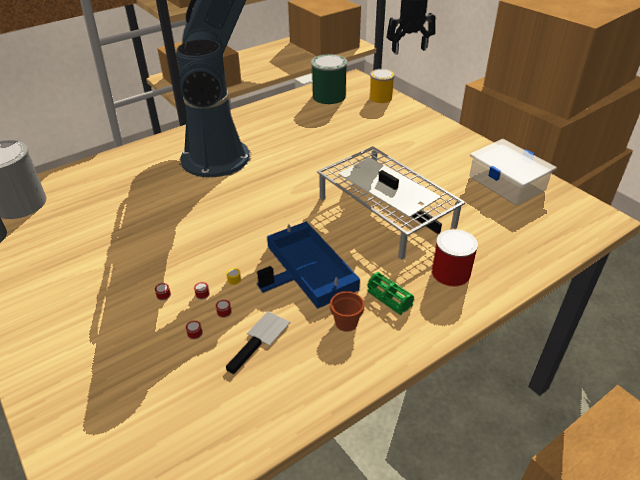

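View pics/side0.png

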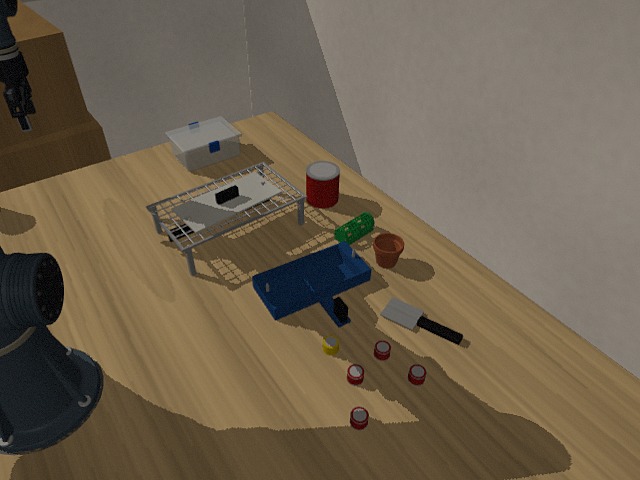

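View pics/wrist0.png

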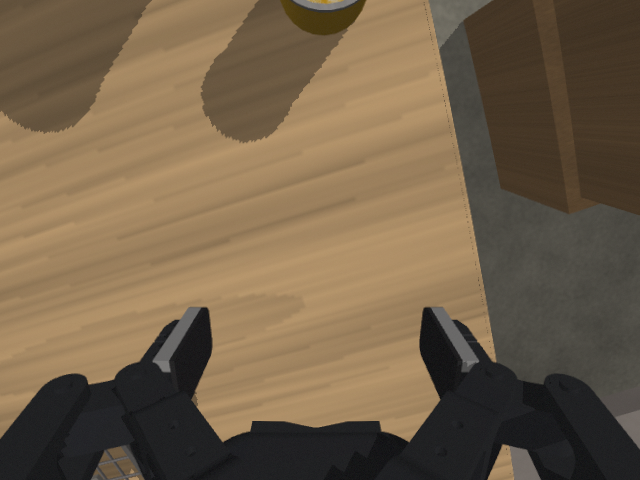

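Candidates for the small red tins in the scene view are (162,291), (201,290), (223,308) and (194,329). The yellow tin at (233,276) is the look-alike, and the big tin at (455,258) and the pot at (347,310) are bystanders. I'll check this in a close crop.

```bash
cat > h.py <<'E'
import cv2,numpy as np
from scipy.spatial.transform import Rotation as R
from station import sense, snapshot, camera_info
def cam(n):
    c=camera_info(n); c['R']=R.from_quat(c['orientation']).as_matrix(); return c
def rays(c,px):
    px=np.asarray(px,float).reshape(-1,1,2)
    u=cv2.undistortPoints(px,c['K'],c['dist']).reshape(-1,2)
    return np.c_[u,np.ones(len(u))]@c['R'].T
def onplane(c,px,z):
    d=rays(c,px); return c['origin']+d*((z-c['origin'][2])/d[:,2])[:,None]
def cloud(c,dep,mask):
    v,u=np.nonzero(mask&(dep>0)); 
    return c['origin']+rays(c,np.c_[u,v])*dep[v,u][:,None], np.c_[u,v]
def proj(c,P):
    P=np.asarray(P,float).reshape(-1,3); Q=(P-c['origin'])@c['R']
    return cv2.projectPoints(Q,np.zeros(3),np.zeros(3),c['K'],c['dist'])[0].reshape(-1,2)
def tri(cs,pxs):
    A=np.zeros((3,3));b=np.zeros(3)
    for c,p in zip(cs,pxs):
        d=rays(c,[p])[0]; d/=np.linalg.norm(d); M=np.eye(3)-np.outer(d,d); A+=M;b+=M@c['origin']
    return np.linalg.solve(A,b)
def masks(p):
    h=cv2.cvtColor(p,cv2.COLOR_BGR2HSV); H,S,V=h[...,0].astype(int),h[...,1].astype(int),h[...,2].astype(int)
    return dict(red=((H<6)|(H>172))&(S>150)&(V>50), yellow=(H>20)&(H<32)&(S>170)&(V>90), blue=(H>100)&(H<125)&(S>120)&(V>30))
def blobs(m,amin=20):
    n,l,s,c=cv2.connectedComponentsWithStats(m.astype(np.uint8))
    return [(i,s[i],c[i],l==i) for i in range(1,n) if s[i][4]>=amin]
E
python3 - <<'E'
from h import *
out=[]
for n in ["scene","side"]:
    p=cv2.imread(f"pics/{n}0.png"); d=np.load(f"{n}0.npy"); c=cam(n); m=masks(p)
    for k in m:
        for i,s,ce,mm in blobs(m[k],25):
            P,_=cloud(c,d,mm); 
            if len(P): print(n,k,s,ce.round(1),np.median(P,0).round(3),P.max(0).round(3),P.min(0).round(3))
p=cv2.imread("pics/scene0.png"); cv2.imwrite("pics/c1.png",cv2.resize(p[250:350,140:260],None,fx=6,fy=6,interpolation=cv2.INTER_CUBIC))
p=cv2.imread("pics/side0.png"); cv2.imwrite("pics/c2.png",cv2.resize(p[150:330,140:380],None,fx=3.3,fy=3.3,interpolation=cv2.INTER_CUBIC))
E
```

```text
scene red [ 432  246   44   40 1117] [451.9 268. ] [0.813 0.172 0.047] [0.832 0.229 0.094] [ 0.758  0.158 -0.   ]
scene red [194 283  15  15  87] [202.  292.9] [ 0.514 -0.304  0.015] [ 0.52  -0.284  0.028] [ 0.495 -0.315  0.001]
scene red [155 284  15  15 103] [162.8 293.3] [ 0.463 -0.376  0.016] [ 0.469 -0.357  0.027] [ 0.439 -0.389  0.001]
scene red [216 300  15  17 111] [223.6 310.3] [ 0.591 -0.29   0.016] [ 0.598 -0.27   0.027] [ 0.542 -0.301 -0.001]
scene red [186 321  16  17 110] [194.  331.7] [ 0.608 -0.369  0.017] [ 0.614 -0.35   0.026] [ 0.58  -0.382  0.002]
scene yellow [371  79  22  24 425] [380.8  90.6] [0.028 0.63  0.041] [0.048 0.684 0.082] [-0.018  0.611 -0.004]
scene yellow [226 268  15  17 135] [233.4 277.8] [ 0.515 -0.222  0.015] [ 0.522 -0.201  0.026] [ 0.459 -0.234 -0.005]
scene blue [489 166  11  15 113] [494.  172.8] [0.623 0.524 0.066] [0.638 0.53  0.085] [0.603 0.517 0.047]
scene blue [ 259  222  101   86 4256] [310.1 264.2] [ 0.574 -0.048  0.008] [0.704 0.029 0.04 ] [ 0.448 -0.186 -0.003]
side red [306 175  33  33 795] [321.5 192.3] [0.758 0.172 0.048] [0.815
[... 357 characters left out ...]
585 -0.381  0.02 ]
side red [409 376  16   9  72] [415.9 380.9] [ 0.585 -0.375  0.01 ] [ 0.606 -0.361  0.019] [ 0.58  -0.381  0.002]
side red [351 407  17  16  66] [358.6 415. ] [ 0.448 -0.373  0.025] [ 0.465 -0.357  0.028] [ 0.435 -0.387  0.021]
side red [351 421  17   9  71] [358.5 425.4] [ 0.44  -0.384  0.01 ] [ 0.46  -0.37   0.021] [ 0.435 -0.387  0.002]
side yellow [322 335  17  21 115] [329.  346.7] [ 0.492 -0.222  0.02 ] [ 0.531 -0.191  0.028] [ 0.486 -0.234 -0.002]
side blue [209 141  11  12  96] [213.9 146.1] [0.621 0.524 0.067] [0.636 0.532 0.082] [0.605 0.517 0.049]
side blue [ 252  242  119   85 5161] [311.4 280.6] [ 0.57  -0.047  0.01 ] [0.702 0.019 0.04 ] [ 0.449 -0.185 -0.001]
```

View pics/c1.png

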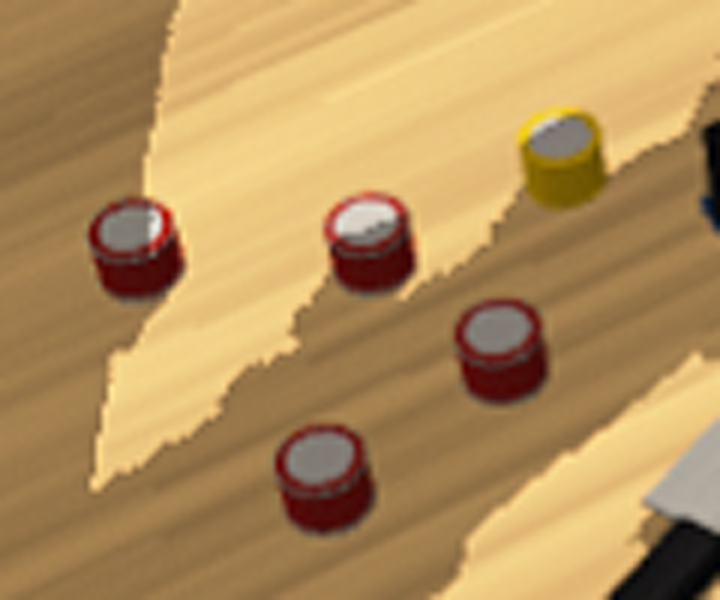

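View pics/c2.png

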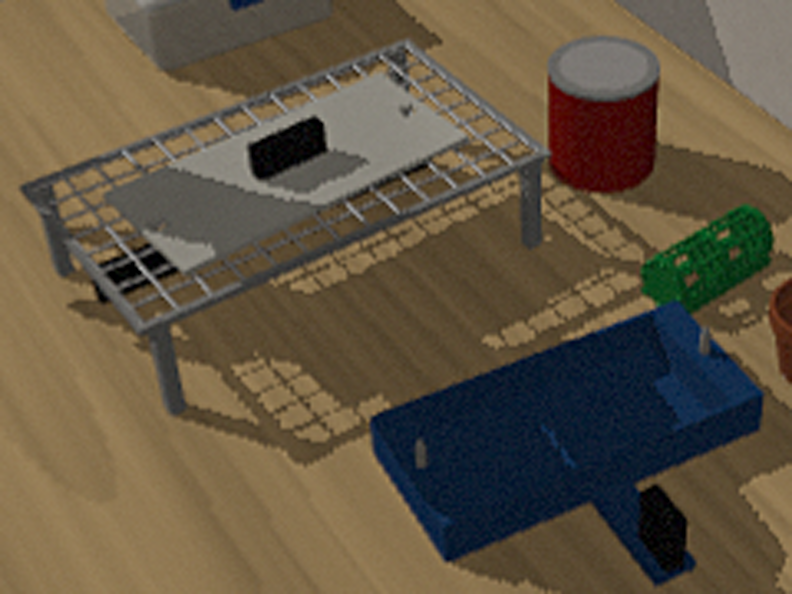

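```bash
cat >> h.py <<'E'
def tins(data, guesses, z0=0.0, r=0.03):
    "centroid of lid pixels cast on plane z0+.024, per camera; data: {name:(c,p,d)}"
    out=[]
    for g in guesses:
        row=[]
        for n,(c,p,d) in data.items():
            P,uv=cloud(c,d,np.ones(d.shape,bool)); k=(np.hypot(P[:,0]-g[0],P[:,1]-g[1])<r)&(P[:,2]>z0+.019)&(P[:,2]<z0+.032)
            if k.sum()<15: continue
            m=np.zeros(d.shape,np.uint8); m[uv[k,1],uv[k,0]]=1; 
            m=cv2.morphologyEx(m,cv2.MORPH_OPEN,np.ones((3,3),np.uint8))
            b=blobs(m,10)
            if not b: continue
            b=max(b,key=lambda x:x[1][4])
            q=onplane(c,np.argwhere(b[3])[:,::-1],z0+.024)
            row.append(((q.min(0)+q.max(0))/2)[:2]); row.append(q.mean(0)[:2])
        out.append(np.array(row).round(4))
    return out
def grab():
    D={}
    for n in ("scene","side"):
        c=cam(n); p,d=snapshot(n); D[n]=(c,p,d)
    return D
E
python3 - <<'E'
from h import *
D={n:(cam(n),cv2.imread(f"pics/{n}0.png"),np.load(f"{n}0.npy")) for n in ("scene","side")}
for t in tins(D,[(.506,-.296),(.453,-.37),(.582,-.285),(.598,-.367),(.506,-.21)]): print(t.tolist())
# tray: blue points near z .036
for n,(c,p,d) in D.items():
    m=masks(p)['blue']; P,uv=cloud(c,d,m); k=(abs(P[:,2]-.036)<.006)&(P[:,1]<.1); 
    print(n,'rim rect',cv2.minAreaRect(P[k][:,:2].astype(np.float32)))
    k=(P[:,2]<.07)&(P[:,1]<.1)
    print(' all rect',cv2.minAreaRect(P[k][:,:2].astype(np.float32)))
# white cover
for n,(c,p,d) in D.items():
    h=cv2.cvtColor(p,cv2.COLOR_BGR2HSV)
    P,uv=cloud(c,d,np.ones(d.shape,bool))
    k=(P[:,2]>.07)&(P[:,2]<.13)&(P[:,0]>.35)&(P[:,0]<.75)&(P[:,1]>0)&(P[:,1]<.4)
    Q=P[k];s=h[uv[k,1],uv[k,0]]
    w=(s[:,1]<40)&(Q[:,2]>.087)&(Q[:,2]<.097)&(s[:,2]>60)
    b=(Q[:,2]>.105)&(s[:,2]<70)
    print(n,'cover',cv2.minAreaRect(Q[w][:,:2].astype(np.float32)),w.sum(),Q[w].mean(0))
    print(n,'handle',cv2.minAreaRect(Q[b][:,:2].astype(np.float32)),b.sum(),Q[b].mean(0))
    print(n,'all',cv2.minAreaRect(Q[(Q[:,2]>.08)&(Q[:,2]<.092)][:,:2].astype(np.float32)))
    k=(P[:,2]>.035)&(P[:,2]<.062)&(P[:,0]>.4)&(P[:,0]<.8)&(P[:,1]>-.2)&(P[:,1]<.1)
    Q=P[k]; bm=h[uv[k,1],uv[k,0]]; kk=(bm[:,2]<40)&(bm[:,1]<150)&(Q[:,1]<-.09)
    print('grip',kk.sum(),Q[kk].mean(0), Q[kk].max(0),Q[kk].min(0))
E
```

```text
[[0.504, -0.2993], [0.5036, -0.299], [0.4992, -0.2997], [0.4992, -0.2997]]
[[0.4539, -0.3732], [0.4534, -0.3731], [0.4507, -0.3719], [0.4505, -0.3722]]
[[0.5821, -0.2866], [0.582, -0.2863], [0.5773, -0.2861], [0.5779, -0.2864]]
[[0.5992, -0.3656], [0.5994, -0.3656], [0.5959, -0.3646], [0.596, -0.3652]]
[[0.5061, -0.218], [0.5061, -0.2177], [0.5015, -0.2179], [0.5014, -0.2183]]
scene rim rect ((0.3197435140609741, -0.031648188829422), (0.11802942305803299, 0.7629942297935486), 86.19429016113281)
 all rect ((0.32523274421691895, -0.1019580215215683), (0.7703776955604553, 0.21098579466342926), 5.150110721588135)
side rim rect ((0.5754706859588623, -0.04786700755357742), (0.11659615486860275, 0.24557211995124817), 85.1234359741211)
 all rect ((0.3254997432231903, -0.06741678714752197), (0.19657085835933685, 0.7408309578895569), 85.26632690429688)
scene cover ((0.5507657527923584, 0.23417338728904724), (0.3972025215625763, 0.19935455918312073), 2.7036046981811523) 2147 [0.53429853 0.23140138 0.08987689]
scene handle ((0.5192828178405762, 0.23276261985301971), (0.05892252177000046, 0.01871
[... 168 characters left out ...]
2), 2.3614845275878906)
grip 125 [ 0.56883532 -0.16890729  0.04584462] [ 0.5755489  -0.15036302  0.05460319] [ 0.5578939  -0.18500797  0.03510519]
side cover ((0.5501657724380493, 0.23405137658119202), (0.3975711166858673, 0.19995127618312836), 1.6382297277450562) 2671 [0.51445288 0.22822611 0.09010061]
side handle ((0.5159811973571777, 0.23470094799995422), (0.06062063202261925, 0.018976621329784393), 8.651707649230957) 173 [0.51563898 0.23107629 0.11416343]
side all ((0.5476599335670471, 0.2374449372291565), (0.40029624104499817, 0.2068789303302765), 1.6382297277450562)
grip 80 [ 0.5620927  -0.17042672  0.04706882] [ 0.57244375 -0.15019451  0.05385464] [ 0.5557808  -0.18599197  0.03561737]
```

Four small red tins stand apart from the yellow look-alike, which is at crop (561,150). Next I square the tool to the world axes and move over the shelf for a wrist view of the cover.

```bash
python3 -m inch '[[-0.5,[-0.96,-0.75,0],[0,0,-0.048]],[-0.5,[-0.96,-0.75,0],[0,0,-0.048]],[-0.5,[-0.96,-0.75,0],[0,0,-0.048]],[-0.5,[-0.96,-0.75,0],[0,0,-0.048]]]' 60
```

```text
t: 0.55
tcp_pos: [0.2559, 0.4941, 0.231]
tool_rot: [0.001, 1.0, -0.001, -0.0]
force: [0.0, 0.4, -0.2]
finger_gap: 0.751
```

```bash
python3 -m inch '[[-0.5,[-1,-0.94,-0.3],[0,0,0]],[-0.5,[-1,-0.94,-0.3],[0,0,0]],[-0.5,[-1,-0.94,-0.3],[0,0,0]]]' ; python3 -m inch '[[-0.5,[-1,-0.9,-0.4],[0,0,0]],[-0.5,[-1,-0.9,-0.4],[0,0,0]],[-0.5,[-1,-0.9,-0.4],[0,0,0]]]'; python3 -m inch '[[-0.5,[-0.3,-0.8,0],[0,0,0]],[-0.5,[-0.3,-0.8,0],[0,0,0]],[-0.5,[-0.3,-0.8,0],[0,0,0]]]'
python3 - <<'E'
from h import *
c=cam("wrist"); p,d=snapshot("wrist"); cv2.imwrite("pics/w1.png",p); np.save("w1.npy",d); 
import pickle; pickle.dump(c,open("w1.pkl","wb"))
print(sense()['tcp_pos'],c['origin'])
E
```

```text
t: 0.85
tcp_pos: [0.3558, 0.4025, 0.2618]
tool_rot: [-0.001, 1.0, 0.0, 0.0]
force: [0.8, 0.1, -0.7]
finger_gap: 0.747
t: 1.15
tcp_pos: [0.4566, 0.3123, 0.3022]
tool_rot: [-0.0, 1.0, 0.0, 0.001]
force: [-0.0, 0.1, -0.4]
finger_gap: 0.748
t: 1.45
tcp_pos: [0.4867, 0.2302, 0.3013]
tool_rot: [0.002, 1.0, -0.0, 0.0]
force: [-0.6, -0.0, -0.2]
finger_gap: 0.75
[0.485681   0.23208902 0.30118695] [0.40775778 0.23102922 0.44381489]
```

View pics/w1.png

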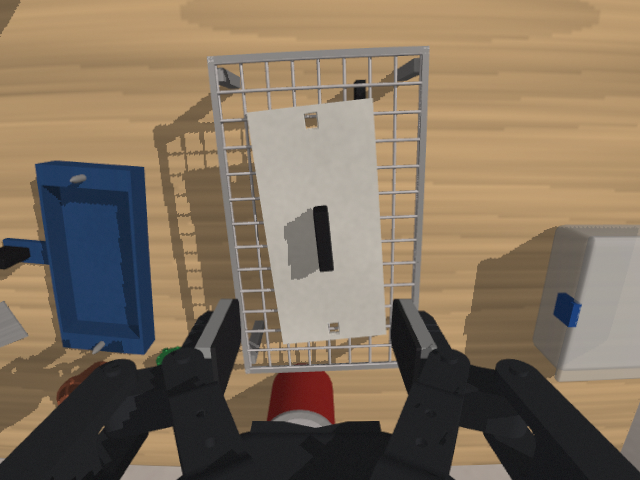

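Wrist view of the shelf: cover holes at (311,120) and (334,328), handle at (323,238), shelf outer corners at (209,58), (428,48) and (247,372), and tray on the left at x 37–155. I'll compute the poses from these.

Run:
```python
from h import *
import pickle
c=pickle.load(open("w1.pkl","rb")); p=cv2.imread("pics/w1.png")
def show(nm,px,z): print(nm,onplane(c,px,z)[:,:2].round(4).tolist())
show('holes',[(311,120),(334,328)],.0895)
show('cover corners',[(247,112),(373,99),(386,334),(282,343)],.091)
show('handle top ends',[(319.5,207),(325,271)],.119)
show('riser corners',[(209,57),(429,47),(421,366),(246,372)],.086)
show('tray rim corners',[(37,163),(144,168),(154,354),(63,346)],.036)
show('stop',[(355,83),(365,80)],.03)
cv2.imwrite("pics/w1a.png",cv2.resize(p[30:230,200:440],None,fx=3,fy=3,interpolation=cv2.INTER_CUBIC))
cv2.imwrite("pics/w1b.png",cv2.resize(p[200:380,200:440],None,fx=3,fy=3,interpolation=cv2.INTER_CUBIC))
cv2.imwrite("pics/w1c.png",cv2.resize(p[150:360,0:240],None,fx=2.8,fy=2.8,interpolation=cv2.INTER_CUBIC))
```

```text
holes [[0.4072, 0.2265], [0.627, 0.25]]
cover corners [[0.3996, 0.1678], [0.389, 0.2831], [0.6343, 0.308], [0.6453, 0.1917]]
handle top ends [[0.4829, 0.2339], [0.5458, 0.2391]]
riser corners [[0.3515, 0.1352], [0.3442, 0.3325], [0.6816, 0.353], [0.6887, 0.1471]]
tray rim corners [[0.4479, -0.0864], [0.4559, 0.0386], [0.7003, 0.014], [0.69, -0.1106]]
stop [[0.3697, 0.2725], [0.3668, 0.2829]]
```

View pics/w1a.png

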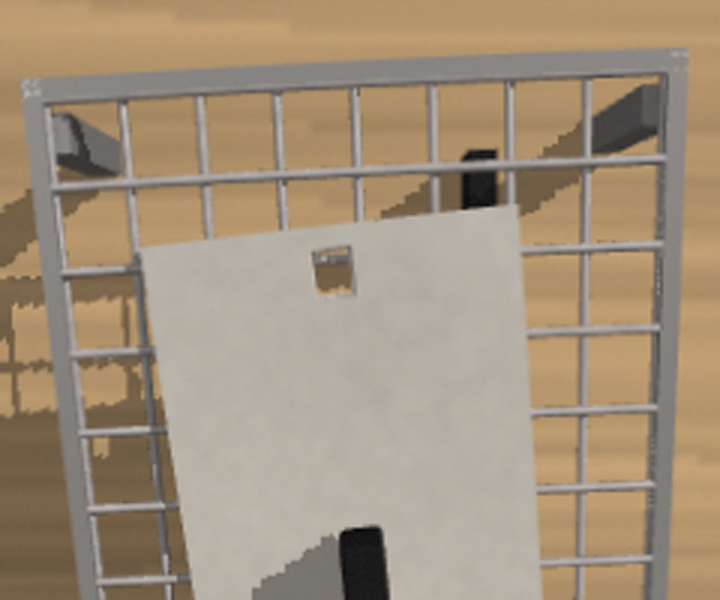

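View pics/w1b.png

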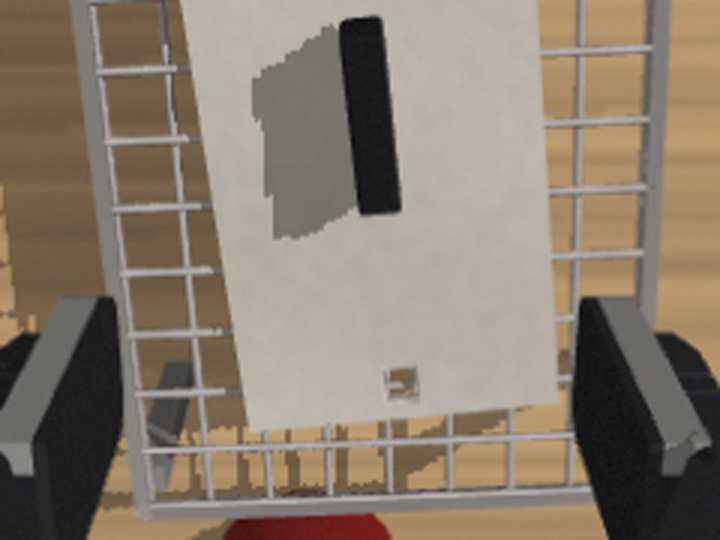

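View pics/w1c.png

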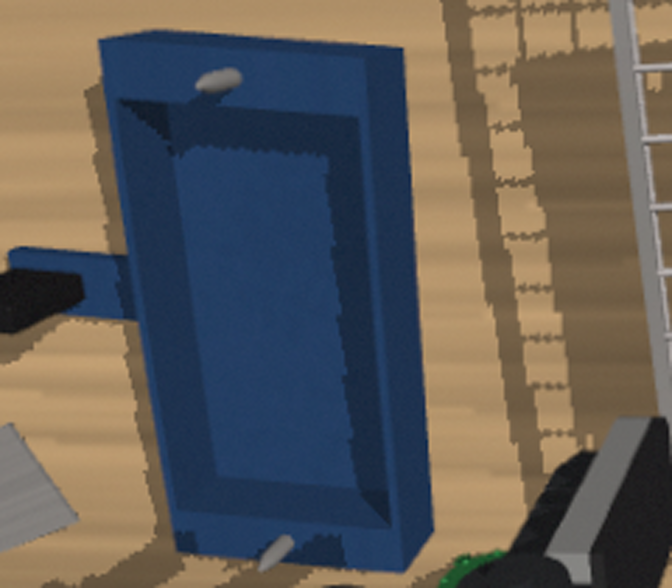

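Cover centre is about (0.517, 0.238), yaw +6.1°. Shelf centre is about (0.517, 0.240), yaw +2.0°. Tray centre is about (0.575, -0.048), yaw about -5°. Now to the tins.

```bash
for i in 1; do
python3 -m inch '[[-0.5,[0,-1,0],[0,0,0]],[-0.5,[0,-1,0],[0,0,0]]]'; python3 -m inch '[[-0.5,[0,-1,0],[0,0,0]],[-0.5,[0,-1,0],[0,0,0]]]';python3 -m inch '[[-0.5,[0,-1,0],[0,0,0]],[-0.5,[0,-1,0],[0,0,0]]]';python3 -m inch '[[-0.5,[-0.1,-1,0],[0,0,0]],[-0.5,[-0.1,-1,0],[0,0,0]]]';python3 -m inch '[[-0.5,[-0.3,-1,0],[0,0,0]],[-0.5,[-0.3,-1,0],[0,0,0]],[-0.5,[-0.3,-1,0],[0,0,0]]]'
done | tail -5
python3 - <<'E'
from h import *
c=cam("wrist"); p,d=snapshot("wrist"); cv2.imwrite("pics/w2.png",p); np.save("w2.npy",d); 
import pickle; pickle.dump(c,open("w2.pkl","wb"))
print(sense()['tcp_pos'],c['origin'])
for t in tins({'wrist':(c,p,d)},[(.5015,-.2994),(.452,-.3725),(.580,-.2864),(.5975,-.3652)]): print(t.tolist())
E
```

```text
t: 2.6
tcp_pos: [0.5279, -0.2709, 0.3009]
tool_rot: [0.001, 1.0, -0.002, 0.001]
force: [-0.1, 0.1, -0.7]
finger_gap: 0.751
[ 0.52690616 -0.26841048  0.30060951] [ 0.44860947 -0.26997197  0.44329658]
[[0.5, -0.2965], [0.5, -0.2966]]
[[0.4503, -0.3694], [0.45, -0.3698]]
[[0.5785, -0.2832], [0.5782, -0.2832]]
[[0.5955, -0.3637], [0.5951, -0.3633]]
```

View pics/w2.png

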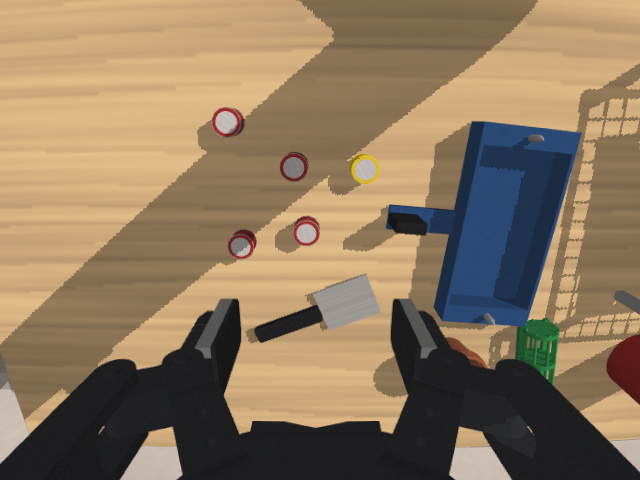

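The wrist view shows red tins at (227,122), (293,167), (306,232) and (241,245), the yellow one at (365,168), and the tray and its grip at right. First I pick tin A at (0.500, -0.297).

```bash
python3 -m inch '[[-0.5,[0.27,-0.27,1],[0,0,0]],[-0.5,[0.27,-0.27,1],[0,0,0]],[-0.5,[0.27,-0.27,1],[0,0,0]]]'; python3 -m inch '[[-0.5,[0,0,1],[0,0,0]],[-0.5,[0,0,1],[0,0,0]],[-0.5,[0,0,1],[0,0,0]]]';  python3 -m inch '[[-0.5,[0,0,0.5],[0,0,0]],[-0.5,[0,0,0.8],[0,0,0]],[-0.5,[0,0,0.94],[0,0,0]],[-0.5,[0,0,0.94],[0,0,0]],[-0.5,[0,0,0.94],[0,0,0]]]'
python3 - <<'E'
from h import *
c=cam("wrist"); p,d=snapshot("wrist"); cv2.imwrite("pics/w3.png",p)
E
```

```text
t: 2.95
tcp_pos: [0.4944, -0.2889, 0.1963]
tool_rot: [-0.001, 1.0, 0.005, -0.005]
force: [-0.5, 1.6, -0.8]
finger_gap: 0.753
t: 3.25
tcp_pos: [0.4954, -0.2883, 0.0957]
tool_rot: [-0.001, 1.0, 0.005, -0.005]
force: [-1.7, 0.4, -0.3]
finger_gap: 0.753
t: 3.75
tcp_pos: [0.5, -0.2942, 0.0098]
tool_rot: [-0.001, 1.0, -0.001, 0.002]
force: [-0.2, 0.2, -0.4]
finger_gap: 0.753
```

View pics/w3.png

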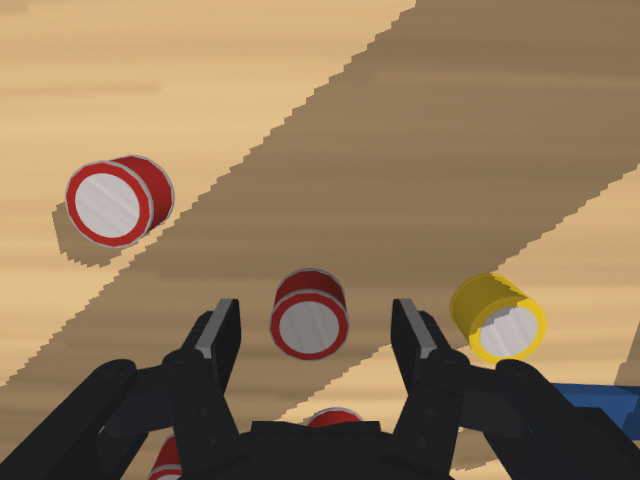

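```bash
python3 -m inch '[[-0.5,[0,-0.02,0.05],[0,0,0]],[0.6,[0,-0.02,0.05],[0,0,0]],[0.6,[0,-0.02,0.05],[0,0,0]],[0.6,[0,-0.02,0.05],[0,0,0]],[0.6,[0,-0.02,0.05],[0,0,0]],[0.6,[0,-0.02,0.05],[0,0,0]]]' 40; python3 -m inch '[[0.6,[0,0,-0.3],[0,0,0]],[0.6,[0,0,-0.6],[0,0,0]],[0.6,[0,0,-1],[0,0,0]],[0.6,[0,0,-1],[0,0,0]]]'
```

```text
t: 4.4
tcp_pos: [0.4984, -0.2958, 0.0031]
tool_rot: [-0.0, 1.0, -0.0, 0.0]
force: [-0.5, -0.3, 5.5]
finger_gap: 0.359
t: 4.8
tcp_pos: [0.5009, -0.2977, 0.1069]
tool_rot: [-0.0, 1.0, -0.003, 0.004]
force: [0.6, 0.3, -0.6]
finger_gap: 0.358
```

Tin A is held (gap 0.358, about 30 mm). Moving over the tray and looking there.

```bash
python3 -m inch '[[0.6,[0,1,-0.5],[0,0,0]],[0.6,[0,1,-0.5],[0,0,0]],[0.6,[0,1,-0.5],[0,0,0]]]';python3 -m inch '[[0.6,[0,1,-0.5],[0,0,0]],[0.6,[0,1,-0.5],[0,0,0]],[0.6,[0,1,-0.5],[0,0,0]]]';python3 -m inch '[[0.6,[0,0.56,0],[0,0,0]],[0.6,[0,0.56,0],[0,0,0]],[0.6,[0,0.56,0],[0,0,0]],[0.6,[0,0.56,0],[0,0,0]]]'
python3 - <<'E'
from h import *
c=cam("wrist"); p,d=snapshot("wrist"); cv2.imwrite("pics/w4.png",p)
import pickle; pickle.dump(c,open("w4.pkl","wb")); print(c['origin'],sense()['tcp_pos'])
E
```

```text
t: 5.1
tcp_pos: [0.4969, -0.1912, 0.153]
tool_rot: [-0.002, 1.0, 0.001, -0.001]
force: [0.2, -0.6, -0.9]
finger_gap: 0.36
t: 5.4
tcp_pos: [0.4976, -0.0921, 0.2032]
tool_rot: [-0.002, 1.0, 0.0, 0.0]
force: [0.2, 0.6, -0.3]
finger_gap: 0.361
t: 5.8
tcp_pos: [0.4982, -0.0405, 0.2017]
tool_rot: [-0.0, 1.0, -0.0, -0.0]
force: [0.1, -0.1, -0.7]
finger_gap: 0.354
[ 0.41940291 -0.04009917  0.3443187 ] [ 0.4982629  -0.04080924  0.20174561]
```

View pics/w4.png

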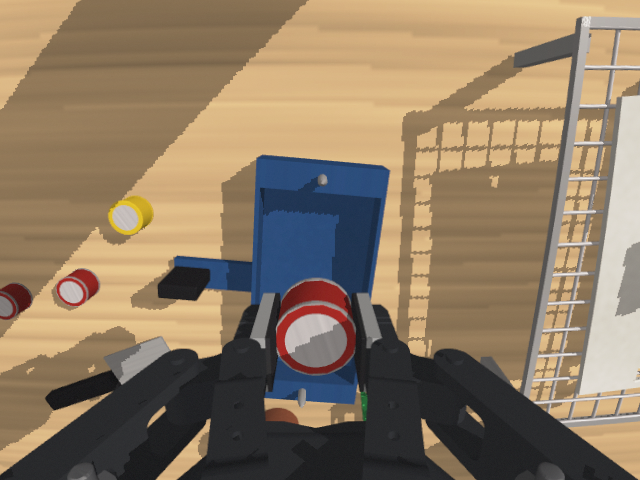

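Run:
```python
from h import *
import pickle
c=pickle.load(open("w4.pkl","rb")); p=cv2.imread("pics/w4.png")
a=cv2.resize(p[145:215,240:400],None,fx=5,fy=5,interpolation=cv2.INTER_CUBIC);b=cv2.resize(p[350:420,240:400],None,fx=5,fy=5,interpolation=cv2.INTER_CUBIC)
cv2.imwrite("pics/w4a.png",np.vstack([a[:300],b[:300]]))
print(onplane(c,[(260,157),(388,167)],.036), onplane(c,[(253,301)],.036))
print(onplane(c,[(322,181),(302,392)],.058))
```

```text
[[ 0.44778465 -0.08630522  0.036     ]
 [ 0.45601938  0.02029013  0.036     ]] [[ 0.58052359 -0.09917046  0.036     ]]
[[ 0.4643708  -0.03520669  0.058     ]
 [ 0.66692371 -0.05341728  0.058     ]]
```

View pics/w4a.png

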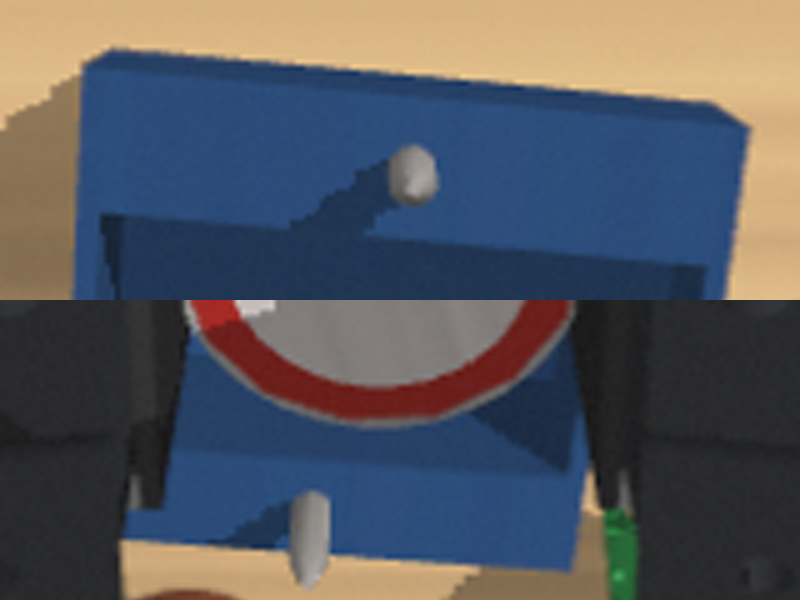

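Run:
```python
from h import *
import pickle
c=pickle.load(open("w4.pkl","rb"))
P=onplane(c,[(322.2,182.6),(301.6,406.6)],.058); d=P[1]-P[0]; ce=P.mean(0)[:2]; a=np.arctan2(d[1],d[0])
print(P,np.linalg.norm(d),ce,np.degrees(a))
# rim corners of near end
Q=onplane(c,[(240+82/5,145+68/5),(240+748/5,145+127/5),(240+573/5,350+272/5)],.036); print(Q, np.linalg.norm(Q[0]-Q[1]),np.linalg.norm(Q[2]-Q[1]),(Q[0]+Q[2])/2)
ux=np.array([np.cos(a),np.sin(a)])
for s in (-72,-24,24,72): print(s,(ce+ux*s/1000).round(4))
```

```text
[[ 0.46562874 -0.03504407  0.058     ]
 [ 0.68471081 -0.05405102  0.058     ]] 0.2199050230333691 [ 0.57516977 -0.04454754] -4.958405951964897
[[ 0.44907957 -0.08935847  0.036     ]
 [ 0.45884104  0.02179633  0.036     ]
 [ 0.70228385  0.00070376  0.036     ]] 0.11158259311927024 0.24435485617573144 [ 0.57568171 -0.04432735  0.036     ]
-72 [ 0.5034 -0.0383]
-24 [ 0.5513 -0.0425]
24 [ 0.5991 -0.0466]
72 [ 0.6469 -0.0508]
```

```bash
python3 -m inch '[[0.6,[-0.05,0.02,0.5],[0,0,0]],[0.6,[-0.05,0.02,1],[0,0,0]],[0.6,[-0.05,0.02,1],[0,0,0]],[0.6,[-0.05,0.02,1],[0,0,0]]]';python3 -m inch '[[0.6,[0,0,0.4],[0,0,0]],[0.6,[0,0,0.7],[0,0,0]],[0.6,[0,0,0.85],[0,0,0]],[0.6,[0,0,0.91],[0,0,0]],[0.6,[0,0,0.91],[0,0,0]]]'
```

```text
t: 6.25
tcp_pos: [0.5025, -0.0384, 0.1016]
tool_rot: [0.0, 1.0, 0.0, -0.002]
force: [0.1, 0.7, 0.2]
finger_gap: 0.358
t: 6.75
tcp_pos: [0.5048, -0.0384, 0.0133]
tool_rot: [-0.0, 1.0, -0.001, 0.002]
force: [0.1, 0.2, -0.6]
finger_gap: 0.359
```

```bash
python3 -m inch '[[0.6,[0,0,0.03],[0,0,0]],[0.6,[0,0,0.03],[0,0,0]]]';python3 -m inch '[[-0.05,[0,0,0],[0,0,0]],[-0.05,[0,0,0],[0,0,0]],[-0.05,[0,0,0],[0,0,0]],[-0.05,[0,0,-0.3],[0,0,0]],[-0.05,[0,0,-0.8],[0,0,0]],[-0.5,[0,0,-1],[0,0,0]],[-0.5,[0,0,-1],[0,0,0]]]'
python3 - <<'E'
from h import *
c=cam("wrist"); p,d=snapshot("wrist"); cv2.imwrite("pics/w5.png",p)
print(sense()['tcp_pos'])
for t in tins(grab(),[(.5783,-.283),(.45,-.3695),(.5953,-.3635)]): print(t[1::2].tolist())
E
```

```text
t: 6.95
tcp_pos: [0.5041, -0.0378, 0.0097]
tool_rot: [-0.0, 1.0, -0.0, 0.001]
force: [0.1, -0.5, -2.1]
finger_gap: 0.355
t: 7.65
tcp_pos: [0.5051, -0.038, 0.1114]
tool_rot: [-0.001, 1.0, -0.001, 0.003]
force: [-0.5, 0.7, -0.4]
finger_gap: 0.753
[ 0.50390246 -0.03765598  0.10972354]
[[0.581, -0.2857], [0.5777, -0.2868]]
[[0.4534, -0.3727], [0.4504, -0.3719]]
[[0.5986, -0.3653], [0.5955, -0.3654]]
```

View pics/w5.png

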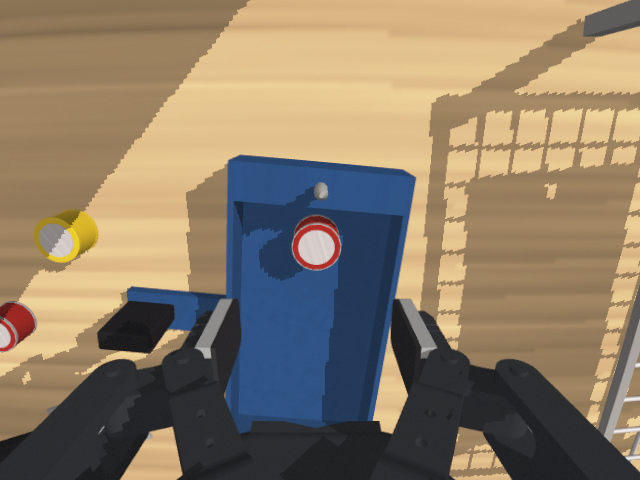

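Tin A stands in the well at (316,246). Tins B, C and D are unmoved. Next is C.

```bash
python3 -m inch '[[-0.5,[-0.75,-1,0],[0,0,0]],[-0.5,[-0.75,-1,0],[0,0,0]],[-0.5,[-0.75,-1,0],[0,0,0]]]';python3 -m inch '[[-0.5,[0,-1,0],[0,0,0]],[-0.5,[0,-1,0],[0,0,0]],[-0.5,[0,-1,0],[0,0,0]]]';python3 -m inch '[[-0.5,[0,-0.47,0.3],[0,0,0]],[-0.5,[0,-0.47,0.5],[0,0,0]],[-0.5,[0,-0.47,0.5],[0,0,0]],[-0.5,[0,-0.47,0.5],[0,0,0]]]'
python3 - <<'E'
from h import *
c=cam("wrist"); p,d=snapshot("wrist"); cv2.imwrite("pics/w6.png",p)
print(sense()['tcp_pos'])
for t in tins({'w':(c,p,d)},[(.5783,-.283)]): print(t.tolist())
E
```

```text
t: 8.1
tcp_pos: [0.5803, -0.1406, 0.1067]
tool_rot: [0.0, 1.0, -0.001, 0.001]
force: [-0.2, 0.6, 0.3]
finger_gap: 0.75
t: 8.4
tcp_pos: [0.5784, -0.2442, 0.1063]
tool_rot: [0.003, 1.0, -0.001, 0.0]
force: [-0.4, 0.4, -0.4]
finger_gap: 0.749
t: 8.8
tcp_pos: [0.5769, -0.2828, 0.0565]
tool_rot: [-0.0, 1.0, 0.002, -0.002]
force: [0.0, 0.6, -0.0]
finger_gap: 0.752
[ 0.57774336 -0.2829526   0.05773842]
[[0.578, -0.283], [0.5777, -0.2831]]
```

View pics/w6.png

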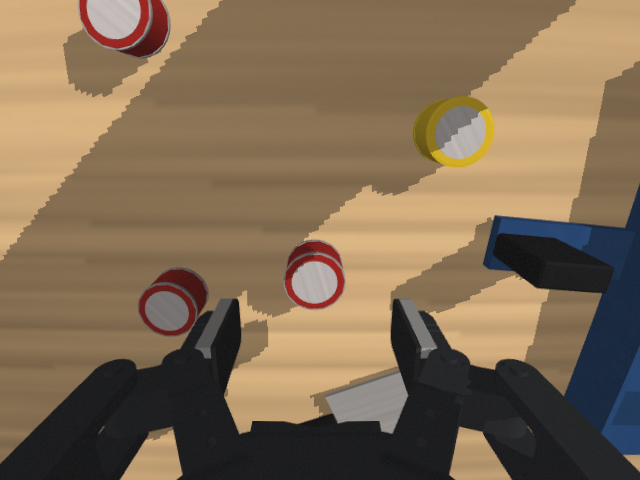

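```bash
python3 -m inch '[[-0.5,[0,0,0.3],[0,0,0]],[-0.5,[0,0,0.51],[0,0,0]],[-0.5,[0,0,0.51],[0,0,0]],[0.6,[0,0,0.51],[0,0,0]],[0.6,[0,0,0.51],[0,0,0]],[0.6,[0,0,0.51],[0,0,0]],[0.6,[0,0,0.51],[0,0,0]],[0.6,[0,0,0.51],[0,0,0]]]' 40; python3 -m inch '[[0.6,[0,0,-0.3],[0,0,0]],[0.6,[0,0,-0.6],[0,0,0]],[0.6,[0,0,-1],[0,0,0]],[0.6,[0,0,-1],[0,0,0]]]';python3 -m inch '[[0.6,[0.2,1,0],[0,0,0]],[0.6,[0.2,1,0],[0,0,0]],[0.6,[0.2,1,0],[0,0,0]]]';python3 -m inch '[[0.6,[0.06,1,0],[0,0,0]],[0.6,[0.06,1,0],[0,0,0]],[0.6,[0.06,1,0],[0,0,0]]]';python3 -m inch '[[0.6,[0,0.41,0],[0,0,0]],[0.6,[0,0.41,0],[0,0,0]],[0.6,[0,0.41,0],[0,0,0]]]'
```

```text
t: 9.65
tcp_pos: [0.5795, -0.2848, 0.0094]
tool_rot: [-0.0, 1.0, -0.001, 0.002]
force: [0.1, 2.3, 7.2]
finger_gap: 0.355
t: 10.05
tcp_pos: [0.5817, -0.2869, 0.1136]
tool_rot: [-0.0, 1.0, -0.004, 0.005]
force: [1.0, -1.0, 0.0]
finger_gap: 0.359
t: 10.35
tcp_pos: [0.5539, -0.1777, 0.1065]
tool_rot: [-0.002, 1.0, 0.003, -0.004]
force: [-0.2, -0.4, -1.5]
finger_gap: 0.358
t: 10.65
tcp_pos: [0.5492, -0.0785, 0.1067]
tool_rot: [-0.003, 1.0, 0.002, -0.002]
force: [-0.2, -1.0, -0.0]
finger_gap: 0.353
t: 10.95
tcp_pos: [0.5521, -0.0432, 0.1072]
tool_rot: [-0.001, 1.0, -0.0, 0.0]
force: [0.8, 1.5, -0.7]
finger_gap: 0.356
```

```bash
python3 -m inch '[[0.6,[0,0,0.4],[0,0,0]],[0.6,[0,0,0.7],[0,0,0]],[0.6,[0,0,0.88],[0,0,0]],[0.6,[0,0,0.93],[0,0,0]],[0.6,[0,0,0.96],[0,0,0]],[0.6,[0,0,0.96],[0,0,0]]]';python3 -m inch '[[-0.05,[0,0,0],[0,0,0]],[-0.05,[0,0,0],[0,0,0]],[-0.05,[0,0,0],[0,0,0]],[-0.05,[0,0,-0.3],[0,0,0]],[-0.05,[0,0,-0.8],[0,0,0]],[-0.5,[0,0,-1],[0,0,0]],[-0.5,[0,0,-1],[0,0,0]]]'
python3 - <<'E'
from h import *
c=cam("wrist"); p,d=snapshot("wrist"); cv2.imwrite("pics/w7.png",p)
print(sense()['tcp_pos'])
for t in tins(grab(),[(.45,-.3695),(.5953,-.3635)]): print(t[1::2].tolist())
E
```

```text
t: 11.55
tcp_pos: [0.5506, -0.0447, 0.0133]
tool_rot: [-0.0, 1.0, -0.0, -0.001]
force: [-7.2, -0.1, 13.4]
finger_gap: 0.356
t: 12.25
tcp_pos: [0.5547, -0.0443, 0.1146]
tool_rot: [-0.0, 1.0, -0.001, 0.004]
force: [0.2, 0.1, -0.1]
finger_gap: 0.746
[ 0.55320997 -0.04389382  0.11275811]
[[0.4532, -0.3729], [0.4503, -0.372]]
[[0.5985, -0.3664], [0.5957, -0.3652]]
```

View pics/w7.png

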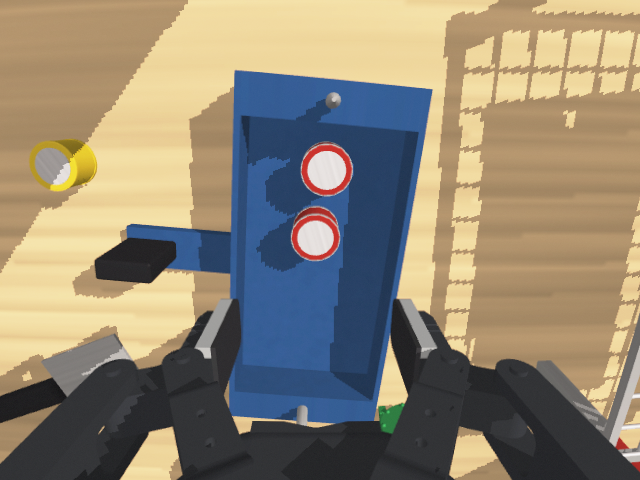

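Two tins stand in the tray at (327,169) and (316,238). Next is D.

```bash
python3 -m inch '[[-0.5,[-0.3,-1,0],[0,0,0]],[-0.5,[-0.3,-1,0],[0,0,0]],[-0.5,[-0.3,-1,0],[0,0,0]]]';python3 -m inch '[[-0.5,[-0.12,-1,0],[0,0,0]],[-0.5,[-0.12,-1,0],[0,0,0]],[-0.5,[-0.12,-1,0],[0,0,0]]]';python3 -m inch '[[-0.5,[0,-1,0],[0,0,0]],[-0.5,[0,-1,0],[0,0,0]],[-0.5,[0,-1,0],[0,0,0]]]';python3 -m inch '[[-0.5,[0,-0.2,0.3],[0,0,0]],[-0.5,[0,-0.2,0.6],[0,0,0]],[-0.5,[0,-0.2,0.6],[0,0,0]],[-0.5,[0,-0.2,0.6],[0,0,0]]]'
python3 - <<'E'
from h import *
c=cam("wrist"); p,d=snapshot("wrist"); cv2.imwrite("pics/w8.png",p)
print(sense()['tcp_pos'])
for t in tins({'w':(c,p,d)},[(.5953,-.3635)]): print(t.tolist())
E
```

```text
t: 12.7
tcp_pos: [0.5843, -0.1491, 0.1099]
tool_rot: [0.002, 1.0, -0.001, 0.001]
force: [1.3, 0.5, -0.1]
finger_gap: 0.748
t: 13.0
tcp_pos: [0.5949, -0.2498, 0.1097]
tool_rot: [0.002, 1.0, -0.001, 0.001]
force: [0.4, 0.2, 1.4]
finger_gap: 0.75
t: 13.3
tcp_pos: [0.5938, -0.3495, 0.1097]
tool_rot: [0.002, 1.0, -0.002, 0.0]
force: [0.9, 0.2, 0.5]
finger_gap: 0.749
t: 13.7
tcp_pos: [0.5933, -0.3612, 0.0496]
tool_rot: [-0.001, 1.0, 0.002, -0.002]
force: [0.1, -0.6, 0.7]
finger_gap: 0.746
[ 0.59432432 -0.36213583  0.05121569]
[[0.5951, -0.3632], [0.5948, -0.3632]]
```

View pics/w8.png

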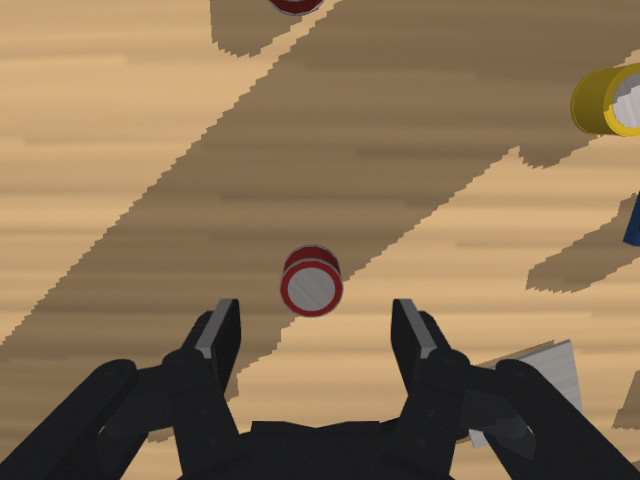

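```bash
python3 -m inch '[[-0.5,[0,-0.01,0.3],[0,0,0]],[-0.5,[0,-0.01,0.43],[0,0,0]],[-0.5,[0,-0.01,0.43],[0,0,0]],[0.6,[0,-0.01,0.43],[0,0,0]],[0.6,[0,-0.01,0.43],[0,0,0]],[0.6,[0,-0.01,0.43],[0,0,0]],[0.6,[0,-0.01,0.43],[0,0,0]],[0.6,[0,-0.01,0.43],[0,0,0]]]' 40; python3 -m inch '[[0.6,[0,0,-0.3],[0,0,0]],[0.6,[0,0,-0.6],[0,0,0]],[0.6,[0,0,-1],[0,0,0]],[0.6,[0,0,-1],[0,0,0]]]';python3 -m inch '[[0.6,[-0.04,1,0],[0,0,0]],[0.6,[-0.04,1,0],[0,0,0]],[0.6,[-0.04,1,0],[0,0,0]]]';python3 -m inch '[[0.6,[0,1,0],[0,0,0]],[0.6,[0,1,0],[0,0,0]],[0.6,[0,1,0],[0,0,0]]]';python3 -m inch '[[0.6,[0,1,0],[0,0,0]],[0.6,[0,1,0],[0,0,0]],[0.6,[0,1,0],[0,0,0]]]';python3 -m inch '[[0.6,[0,0.16,0],[0,0,0]],[0.6,[0,0.16,0],[0,0,0]],[0.6,[0,0.16,0],[0,0,0]]]'
```

```text
t: 14.55
tcp_pos: [0.5953, -0.3651, 0.0101]
tool_rot: [-0.0, 1.0, -0.001, 0.001]
force: [0.0, 0.3, 5.1]
finger_gap: 0.352
t: 14.95
tcp_pos: [0.5975, -0.3672, 0.1147]
tool_rot: [-0.0, 1.0, -0.004, 0.005]
force: [0.6, -1.3, -0.2]
finger_gap: 0.355
t: 15.25
tcp_pos: [0.5961, -0.2568, 0.107]
tool_rot: [-0.003, 1.0, 0.003, -0.003]
force: [0.3, 0.6, -0.8]
finger_gap: 0.348
t: 15.55
tcp_pos: [0.5957, -0.1576, 0.1071]
tool_rot: [-0.003, 1.0, 0.002, -0.003]
force: [-0.5, -0.5, -0.4]
finger_gap: 0.349
t: 15.85
tcp_pos: [0.5961, -0.0588, 0.1075]
tool_rot: [-0.003, 1.0, 0.001, -0.002]
force: [-0.5, -0.6, -0.5]
finger_gap: 0.352
t: 16.15
tcp_pos: [0.5982, -0.0492, 0.1082]
tool_rot: [-0.0, 1.0, -0.0, 0.0]
force: [0.1, -0.2, -0.8]
finger_gap: 0.352
```

```bash
python3 -m inch '[[0.6,[-0.01,0.02,0.4],[0,0,0]],[0.6,[-0.01,0.02,0.7],[0,0,0]],[0.6,[-0.01,0.02,0.88],[0,0,0]],[0.6,[-0.01,0.02,0.93],[0,0,0]],[0.6,[-0.01,0.02,0.94],[0,0,0]],[0.6,[-0.01,0.02,0.94],[0,0,0]]]';python3 -m inch '[[-0.05,[0,0,0],[0,0,0]],[-0.05,[0,0,0],[0,0,0]],[-0.05,[0,0,0],[0,0,0]],[-0.05,[0,0,-0.3],[0,0,0]],[-0.05,[0,0,-0.8],[0,0,0]],[-0.5,[0,0,-1],[0,0,0]],[-0.5,[0,0,-1],[0,0,0]]]'
python3 - <<'E'
from h import *
c=cam("wrist"); p,d=snapshot("wrist"); cv2.imwrite("pics/w9.png",p)
print(sense()['tcp_pos'])
for t in tins(grab(),[(.45,-.3695)]): print(t[1::2].tolist())
E
```

```text
t: 16.75
tcp_pos: [0.5997, -0.0477, 0.0147]
tool_rot: [0.0, 1.0, -0.0, 0.001]
force: [-0.9, 0.0, -0.8]
finger_gap: 0.355
t: 17.45
tcp_pos: [0.6018, -0.0469, 0.1184]
tool_rot: [-0.001, 1.0, -0.001, 0.004]
force: [0.5, 0.1, -0.0]
finger_gap: 0.751
[ 0.60015215 -0.04655674  0.11625666]
[[0.4292, -0.3611], [0.4256, -0.3601]]
```

View pics/w9.png

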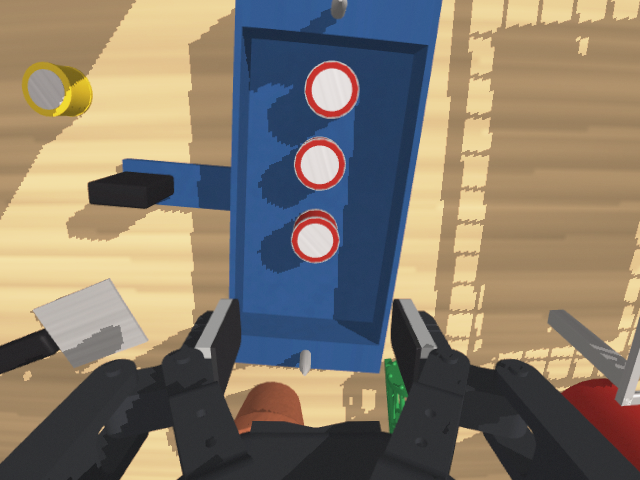

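Three tins are in, at (331,90), (320,164) and (316,240). Tin B has been knocked aside, so I measure it again.

Run:
```python
from h import *
D=grab(); 
for n,(c,p,d) in D.items():
    cv2.imwrite(f"pics/{n}10.png",p)
    for i,s,ce,mm in blobs(masks(p)['red'],20):
        P,_=cloud(c,d,mm); print(n,s,np.median(P,0).round(3))
for t in tins(D,[(.42,-.355)]): print(t.tolist())
cv2.imwrite("pics/c10.png",cv2.resize(D['scene'][1][250:350,100:260],None,fx=5,fy=5))
```

```text
scene [292 243  21  22 150] [ 0.55  -0.052  0.018]
scene [ 432  246   44   40 1116] [0.812 0.172 0.047]
scene [310 262  14  14  86] [ 0.612 -0.057  0.017]
scene [154 272  15  15 103] [ 0.425 -0.361  0.015]
side [315 267  14  16  89] [ 0.59  -0.06   0.018]
side [296 275  14  16  87] [ 0.543 -0.056  0.019]
side [277 282  15  16  95] [ 0.5   -0.05   0.021]
side [328 412  18  22 139] [ 0.406 -0.365  0.018]
[[0.4162, -0.3586], [0.4155, -0.3592], [0.4131, -0.3569], [0.413, -0.357]]
```

View pics/c10.png

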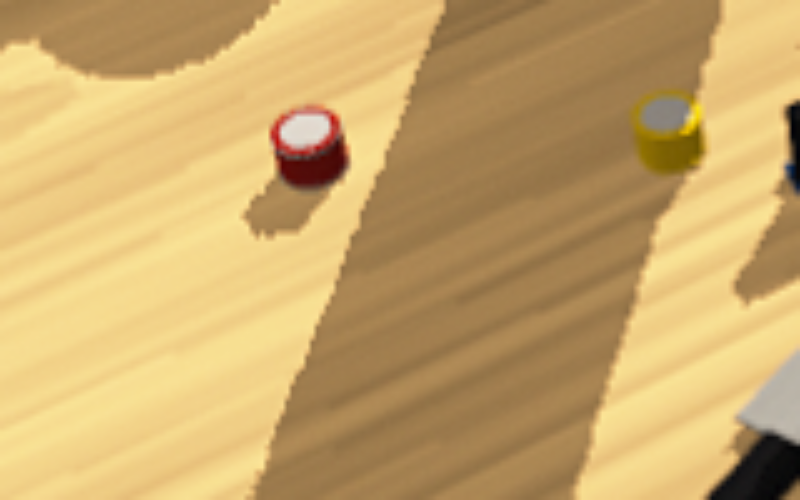

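B stands at about (0.413, -0.356), crop (308,145), and is still upright. Going there.

```bash
python3 -m inch '[[-0.5,[1,-1,0],[0,0,0]],[-0.5,[1,-1,0],[0,0,0]],[-0.5,[1,-1,0],[0,0,0]],[-0.5,[1,-1,0],[0,0,0]]]';python3 -m inch '[[-0.5,[0.87,-1,0],[0,0,0]],[-0.5,[0.87,-1,0],[0,0,0]],[-0.5,[0.87,-1,0],[0,0,0]]]';python3 -m inch '[[-0.5,[0,-1,0],[0,0,0]],[-0.5,[0,-1,0],[0,0,0]],[-0.5,[0,-1,0],[0,0,0]]]';python3 -m inch '[[-0.5,[0,-0.09,0.3],[0,0,0]],[-0.5,[0,-0.09,0.65],[0,0,0]],[-0.5,[0,-0.09,0.65],[0,0,0]],[-0.5,[0,-0.09,0.65],[0,0,0]]]'
python3 - <<'E'
from h import *
c=cam("wrist"); p,d=snapshot("wrist"); cv2.imwrite("pics/w11.png",p)
print(sense()['tcp_pos'])
for t in tins({'w':(c,p,d)},[(.413,-.356)]): print(t.tolist())
E
```

```text
t: 18.1
tcp_pos: [0.4946, -0.1483, 0.1128]
tool_rot: [0.002, 1.0, 0.001, -0.003]
force: [0.4, 0.9, 0.2]
finger_gap: 0.751
t: 18.4
tcp_pos: [0.4109, -0.2475, 0.1134]
tool_rot: [-0.0, 1.0, 0.001, -0.001]
force: [0.8, 0.3, -0.4]
finger_gap: 0.753
t: 18.7
tcp_pos: [0.4143, -0.3545, 0.1141]
tool_rot: [0.002, 1.0, -0.004, 0.002]
force: [-0.0, 0.2, 0.2]
finger_gap: 0.751
t: 19.1
tcp_pos: [0.4121, -0.3542, 0.0484]
tool_rot: [-0.001, 1.0, 0.001, -0.001]
force: [0.0, 0.3, 0.4]
finger_gap: 0.75
[ 0.41274656 -0.35499793  0.04949386]
[[0.4121, -0.3554], [0.4119, -0.3554]]
```

View pics/w11.png

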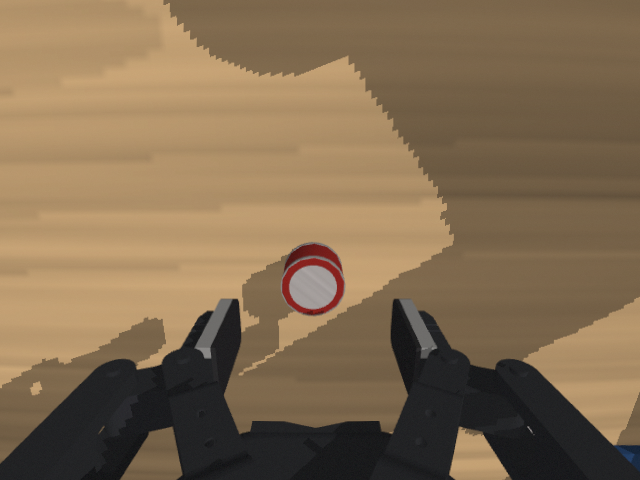

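```bash
python3 -m inch '[[-0.5,[0,0,0.3],[0,0,0]],[-0.5,[0,0,0.42],[0,0,0]],[-0.5,[0,0,0.42],[0,0,0]],[0.6,[0,0,0.42],[0,0,0]],[0.6,[0,0,0.42],[0,0,0]],[0.6,[0,0,0.42],[0,0,0]],[0.6,[0,0,0.42],[0,0,0]],[0.6,[0,0,0.42],[0,0,0]]]' 40; python3 -m inch '[[0.6,[0,0,-0.3],[0,0,0]],[0.6,[0,0,-0.6],[0,0,0]],[0.6,[0,0,-1],[0,0,0]],[0.6,[0,0,-1],[0,0,0]]]';python3 -m inch '[[0.6,[-0.8,1,0],[0,0,0]],[0.6,[-0.8,1,0],[0,0,0]],[0.6,[-0.8,1,0],[0,0,0]]]';python3 -m inch '[[0.6,[-0.8,1,0],[0,0,0]],[0.6,[-0.8,1,0],[0,0,0]],[0.6,[-0.8,1,0],[0,0,0]]]';python3 -m inch '[[0.6,[-0.75,1,0],[0,0,0]],[0.6,[-0.75,1,0],[0,0,0]],[0.6,[-0.75,1,0],[0,0,0]]]';python3 -m inch '[[0.6,[0,0.04,0],[0,0,0]],[0.6,[0,0.04,0],[0,0,0]],[0.6,[0,0.04,0],[0,0,0]]]'
```

```text
t: 19.95
tcp_pos: [0.4128, -0.3561, 0.0087]
tool_rot: [-0.0, 1.0, -0.001, 0.001]
force: [1.0, 0.5, 7.1]
finger_gap: 0.353
t: 20.35
tcp_pos: [0.4145, -0.3583, 0.1122]
tool_rot: [-0.0, 1.0, -0.004, 0.003]
force: [0.2, -0.2, -1.0]
finger_gap: 0.36
t: 20.65
tcp_pos: [0.4929, -0.2528, 0.107]
tool_rot: [-0.001, 1.0, 0.001, -0.0]
force: [-0.8, 0.5, -0.8]
finger_gap: 0.355
t: 20.95
tcp_pos: [0.5734, -0.1522, 0.1067]
tool_rot: [-0.002, 1.0, 0.0, 0.0]
force: [-1.3, 0.0, -0.5]
finger_gap: 0.354
t: 21.25
tcp_pos: [0.6486, -0.0516, 0.1066]
tool_rot: [-0.002, 1.0, 0.0, 0.0]
force: [-0.5, 0.6, -2.0]
finger_gap: 0.359
t: 21.55
tcp_pos: [0.6456, -0.0522, 0.1067]
tool_rot: [-0.0, 1.0, 0.0, -0.001]
force: [-0.1, -0.1, -0.8]
finger_gap: 0.354
```

```bash
python3 -m inch '[[0.6,[-0.01,0.01,0.4],[0,0,0]],[0.6,[-0.01,0.01,0.7],[0,0,0]],[0.6,[-0.01,0.01,0.88],[0,0,0]],[0.6,[-0.01,0.01,0.92],[0,0,0]],[0.6,[-0.01,0.01,0.93],[0,0,0]],[0.6,[-0.01,0.01,0.93],[0,0,0]]]';python3 -m inch '[[-0.05,[0,0,0],[0,0,0]],[-0.05,[0,0,0],[0,0,0]],[-0.05,[0,0,0],[0,0,0]],[-0.05,[0,0,-0.3],[0,0,0]],[-0.05,[0,0,-0.8],[0,0,0]],[-0.5,[0,0,-1],[0,0,0]],[-0.5,[0,0,-1],[0,0,0]]]'; python3 -m inch '[[-0.5,[0.7,0.3,-1],[0,0,0]],[-0.5,[0.7,0.3,-1],[0,0,0]],[-0.5,[0.7,0.3,-1],[0,0,0]],[-0.5,[0.7,0.3,-1],[0,0,0]],[-0.5,[0.7,0.3,-1],[0,0,0]]]'
python3 - <<'E'
from h import *
c=cam("wrist"); p,d=snapshot("wrist"); cv2.imwrite("pics/w12.png",p)
import pickle; pickle.dump(c,open("w12.pkl","wb")); print(c['origin'])
print(sense()['tcp_pos'])
for n,(c,p,d) in grab().items():
    cv2.imwrite(f"pics/{n}12.png",p)
    for i,s,ce,mm in blobs(masks(p)['red'],20):
        P,_=cloud(c,d,mm); print(n,s,np.median(P,0).round(3))
E
```

```text
t: 22.15
tcp_pos: [0.6488, -0.0514, 0.0154]
tool_rot: [0.0, 1.0, -0.0, 0.001]
force: [0.1, -0.5, -1.5]
finger_gap: 0.355
t: 22.85
tcp_pos: [0.6511, -0.0509, 0.119]
tool_rot: [-0.001, 1.0, -0.001, 0.005]
force: [0.9, -0.5, -0.2]
finger_gap: 0.749
t: 23.35
tcp_pos: [0.5778, -0.0203, 0.2139]
tool_rot: [-0.001, 1.0, -0.0, 0.0]
force: [0.9, 0.4, 0.0]
finger_gap: 0.753
[ 0.49893643 -0.01999581  0.3565144 ]
[ 0.57779063 -0.02044084  0.2131443 ]
scene [291 240  22  25 165] [ 0.545 -0.052  0.019]
scene [ 432  246   44   40 1116] [0.812 0.172 0.047]
scene [310 262  25  24 123] [ 0.614 -0.059  0.021]
side [323 176  16  32 250] [0.788 0.164 0.033]
side [306 184   6  21  78] [0.741 0.206 0.035]
side [333 260  13  15  81] [ 0.639 -0.063  0.017]
side [315 267  14  16  86] [ 0.59  -0.059  0.018]
side [296 275  14  16  92] [ 0.543 -0.057  0.019]
side [280 281  12  10  22] [ 0.515 -0.047  0.027]
side [278 290  14   8  64] [ 0.499 -0.052  0.015]
```

View pics/w12.png

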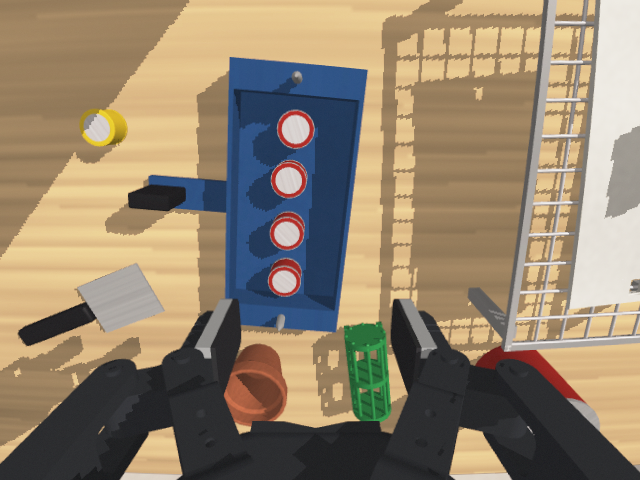

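View pics/scene12.png

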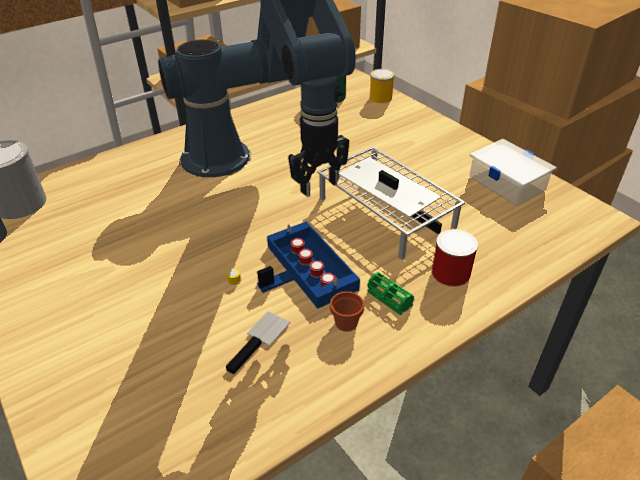

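All four tins stand in the well at (295,129), (289,180), (287,234) and (284,281), with only the yellow tin left outside. Next is the cover, with the tool turned +6.1° to match it.

```bash
python3 -m inch '[[-0.5,[0.3,1,0],[0,0,0]],[-0.5,[0.3,1,0],[0,0,0]],[-0.5,[0.3,1,0],[0,0,0]]]';python3 -m inch '[[-0.5,[0.32,1,0],[0,0,0]],[-0.5,[0.32,1,0],[0,0,0]],[-0.5,[0.32,1,0],[0,0,0]]]';python3 -m inch '[[-0.5,[0,0.58,0.3],[0,0,-0.017]],[-0.5,[0,0.58,0.3],[0,0,-0.017]],[-0.5,[0,0.58,0.3],[0,0,-0.017]],[-0.5,[0,0.58,0.3],[0,0,-0.017]]]'
python3 - <<'E'
from h import *
c=cam("wrist"); p,d=snapshot("wrist"); cv2.imwrite("pics/w13.png",p)
import pickle; pickle.dump(c,open("w13.pkl","wb")); print(c['origin'])
print(sense()['tcp_pos'],R.from_quat(sense()['tool_rot']).as_matrix()[:,1])
c=pickle.load(open("w12.pkl","rb")); p=cv2.imread("pics/w12.png")
a=cv2.resize(p[50:110,220:380],None,fx=5,fy=5,interpolation=cv2.INTER_CUBIC);b=cv2.resize(p[290:350,220:380],None,fx=5,fy=5,interpolation=cv2.INTER_CUBIC)
cv2.imwrite("pics/w12a.png",np.vstack([a,b]))
E
```

```text
t: 23.8
tcp_pos: [0.545, 0.0837, 0.2125]
tool_rot: [-0.002, 1.0, 0.001, -0.003]
force: [0.1, 0.5, -0.3]
finger_gap: 0.747
t: 24.1
tcp_pos: [0.5137, 0.1832, 0.213]
tool_rot: [-0.003, 1.0, 0.001, -0.002]
force: [-1.1, -0.5, -0.4]
finger_gap: 0.752
t: 24.5
tcp_pos: [0.5162, 0.2365, 0.1837]
tool_rot: [-0.053, 0.999, -0.001, -0.0]
force: [0.2, -0.2, 0.9]
finger_gap: 0.746
[0.43791662 0.22853343 0.32641491]
[0.5164495  0.23621665 0.18421827] [-1.06058534e-01  9.94359554e-01 -8.15352518e-04]
```

View pics/w13.png

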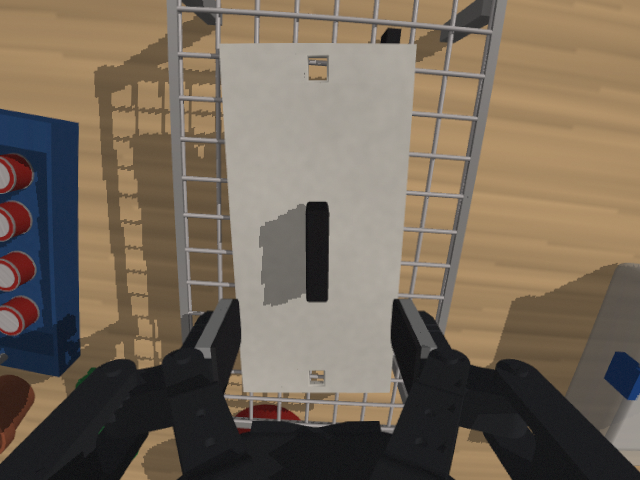

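View pics/w12a.png

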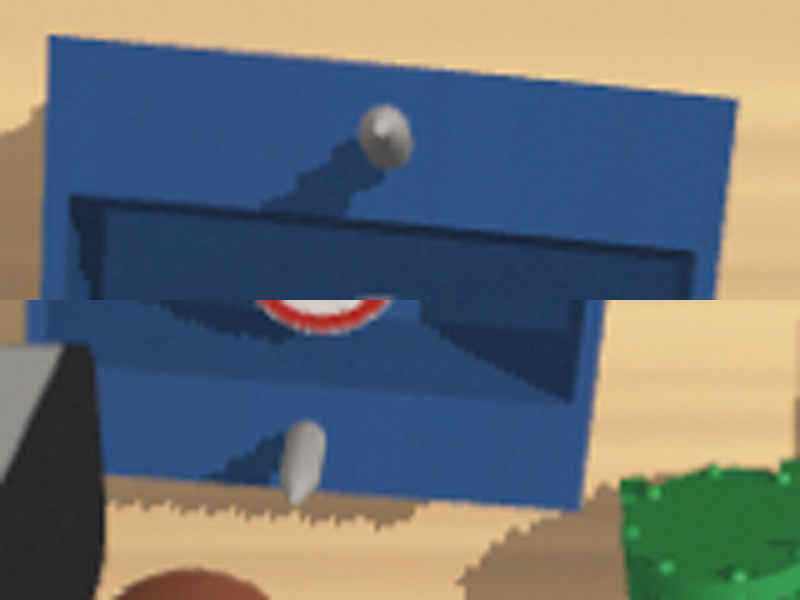

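Run:
```python
from h import *
import pickle
c=pickle.load(open("w12.pkl","rb"))
P=onplane(c,[(220+381/5,50+114/5),(220+296/5,290+202/5)],.058); d=P[1]-P[0]; print('studs',P.round(4).tolist(),np.linalg.norm(d),P.mean(0),np.degrees(np.arctan2(d[1],d[0])))
P=onplane(c,[(220+50/5,50+36/5),(220+738/5,50+100/5),(220+580/5,290+210/5)],.036); print('rim',P.round(4).tolist(),(P[0]+P[2])/2,[np.degrees(np.arctan2(*(P[2]-P[1])[1::-1])), np.linalg.norm(P[2]-P[1])])
c=pickle.load(open("w13.pkl","rb"))
P=onplane(c,[(318,69),(317,377.5)],.0895); d=P[1]-P[0]; print('holes',P.round(4).tolist(),np.linalg.norm(d),P.mean(0),np.degrees(np.arctan2(d[1],d[0])))
P=onplane(c,[(220,44),(414,43),(391,391),(244,392)],.091); print('corners',P.round(4).tolist(),P.mean(0), np.linalg.norm(P[1]-P[0]),np.linalg.norm(P[2]-P[1]))
P=onplane(c,[(317.5,203),(317.5,300.5)],.119); print('handle',P,P.mean(0))
g=R.from_quat(sense()['tool_rot']).as_matrix(); print(np.degrees(np.arctan2(-g[1,0],-g[0,0])))
```

```text
studs [[0.4639, -0.0346, 0.058], [0.6859, -0.0541, 0.058]] 0.22288368090545652 [ 0.57490247 -0.04435783  0.058     ] -5.02038306905913
rim [[0.4492, -0.0888, 0.036], [0.4591, 0.0222, 0.036], [0.7015, 0.0006, 0.036]] [ 0.57533543 -0.04412139  0.036     ] [np.float64(-5.083678611858347), np.float64(0.24340183262367585)]
holes [[0.4078, 0.2266, 0.0895], [0.6273, 0.2495, 0.0895]] 0.22070652222874101 [0.51750383 0.23805339 0.0895    ] 5.974765120463851
corners [[0.4, 0.1679, 0.091], [0.3874, 0.281, 0.091], [0.6331, 0.3091, 0.091], [0.6465, 0.1934, 0.091]] [0.51674069 0.23783454 0.091     ] 0.11377252830133441 0.24726551864066768
handle [[0.48275829 0.23421905 0.119     ]
 [0.54504324 0.24093669 0.119     ]] [0.51390076 0.23757787 0.119     ]
6.088153063133364
```

```bash
python3 -m inch '[[-0.5,[-0.01,0.015,0.4],[0,0,0]],[-0.5,[-0.01,0.015,0.75],[0,0,0]],[-0.5,[-0.01,0.015,0.85],[0,0,0]],[-0.5,[-0.01,0.015,0.88],[0,0,0]],[-0.5,[-0.01,0.015,0.88],[0,0,0]]]' 90;  python3 -m inch '[[0.9,[0,0,0],[0,0,0]],[0.9,[0,0,0],[0,0,0]],[0.9,[0,0,0],[0,0,0]],[0.9,[0,0,0],[0,0,0]],[0.9,[0,0,0],[0,0,0]],[0.9,[0,0,0],[0,0,0]],[0.9,[0,0,0],[0,0,0]]]' 90
```

```text
t: 25.05
tcp_pos: [0.5177, 0.2386, 0.0972]
tool_rot: [-0.053, 0.999, 0.0, 0.001]
force: [-1.0, -0.2, -0.0]
finger_gap: 0.749
t: 25.75
tcp_pos: [0.5172, 0.2392, 0.0976]
tool_rot: [-0.054, 0.999, -0.0, 0.001]
force: [-0.6, -1.1, 5.4]
finger_gap: 0.14
```

```bash
python3 -m inch '[[0.9,[0,0,-0.1],[0,0,0]],[0.9,[0,0,-0.25],[0,0,0]],[0.9,[0,0,-0.4],[0,0,0]],[0.9,[0,0,-0.4],[0,0,0]]]' 90;  python3 -m inch '[[0.9,[-0.02,-0.3,0],[0,0,0]],[0.9,[-0.05,-0.6,0],[0,0,0]],[0.9,[-0.1,-1,0],[0,0,0]],[0.9,[-0.1,-1,0],[0,0,0]]]'
python3 - <<'E'
from h import *
c=cam("wrist"); p,d=snapshot("wrist"); cv2.imwrite("pics/w14.png",p)
import pickle; pickle.dump(c,open("w14.pkl","wb")); s=sense(); print(s['tcp_pos'],s['finger_gap'],s['force'])
E
```

```text
t: 26.15
tcp_pos: [0.5179, 0.2397, 0.1384]
tool_rot: [-0.054, 0.999, 0.0, 0.002]
force: [-0.1, -0.7, -1.3]
finger_gap: 0.145
t: 26.55
tcp_pos: [0.5386, 0.1369, 0.1359]
tool_rot: [-0.052, 0.999, -0.001, 0.0]
force: [-0.0, 0.3, -1.8]
finger_gap: 0.142
[0.53766121 0.13877695 0.13580653] 0.13752914391469834 [-0.01615029  0.10952776 -2.44965589]
```

View pics/w14.png

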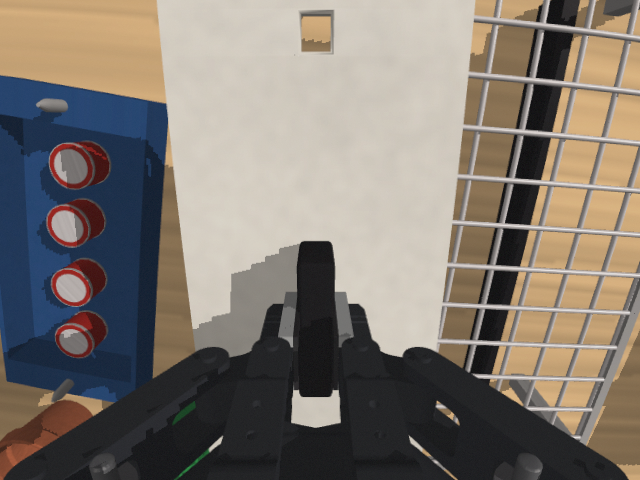

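The cover hangs level in the grip, with its front hole at (317,32). Continuing over the tray and turning -11°.

```bash
python3 -m inch '[[0.9,[-0.03,-0.3,0],[0,0,0.01]],[0.9,[-0.06,-0.6,0],[0,0,0.02]],[0.9,[-0.09,-0.93,0],[0,0,0.031]],[0.9,[-0.09,-0.93,0],[0,0,0.031]],[0.9,[-0.09,-0.93,0],[0,0,0.031]]]' 90;  python3 - <<'E'
from h import *
s=sense(); g=R.from_quat(s['tool_rot']).as_matrix(); d=np.r_[.5752,-.0443,s['tcp_pos'][2]]-s['tcp_pos']
print(s['tcp_pos'],np.degrees(np.arctan2(-g[1,0],-g[0,0])), (g.T@d*10).round(3))
E
```

```text
t: 27.1
tcp_pos: [0.5557, 0.0498, 0.1359]
tool_rot: [0.044, 0.999, 0.0, -0.001]
force: [-1.1, 1.5, -0.8]
finger_gap: 0.14
[0.55567314 0.04975249 0.1358692 ] -5.022323594943518 [-0.277 -0.92  -0.001]
```

```bash
python3 -m inch '[[0.9,[-0.1,-0.3,0],[0,0,0]],[0.9,[-0.2,-0.6,0],[0,0,0]],[0.9,[-0.28,-0.8,0],[0,0,0]],[0.9,[-0.28,-0.92,0],[0,0,0]],[0.9,[-0.28,-0.92,0],[0,0,0]],[0.9,[-0.28,-0.92,0],[0,0,0]]]' 90;  python3 - <<'E'
from h import *
import pickle
c=cam("wrist"); p,d=snapshot("wrist"); cv2.imwrite("pics/w15.png",p); pickle.dump(c,open("w15.pkl","wb")); np.save("w15.npy",d)
s=sense(); g=R.from_quat(s['tool_rot']).as_matrix(); 
print(s['tcp_pos'],np.degrees(np.arctan2(-g[1,0],-g[0,0])))
for n,(c,p,d) in grab().items(): cv2.imwrite(f"pics/{n}15.png",p); np.save(f"{n}15.npy",d)
E
```

```text
t: 27.7
tcp_pos: [0.575, -0.0432, 0.136]
tool_rot: [0.043, 0.999, 0.001, -0.001]
force: [-0.4, 0.1, -2.1]
finger_gap: 0.144
[ 0.57515619 -0.04307116  0.13610683] -4.922482682175011
```

View pics/w15.png

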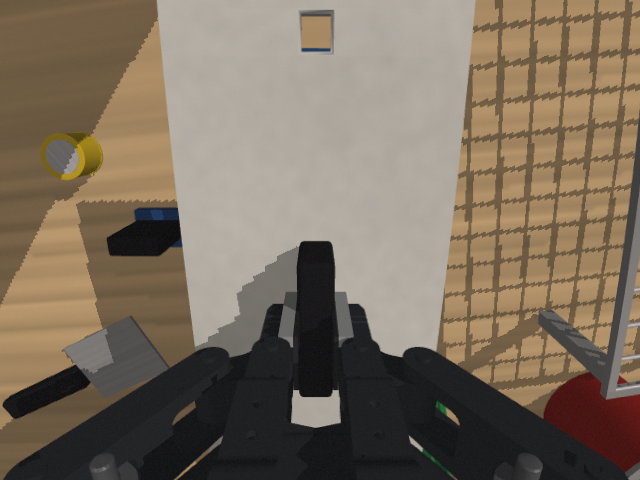

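View pics/scene15.png

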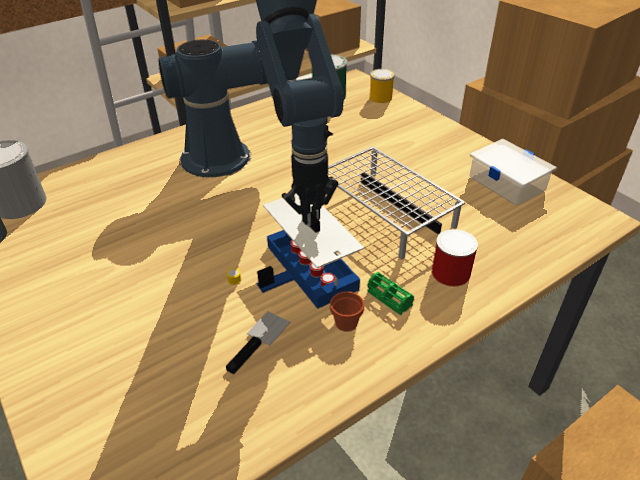

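View pics/side15.png

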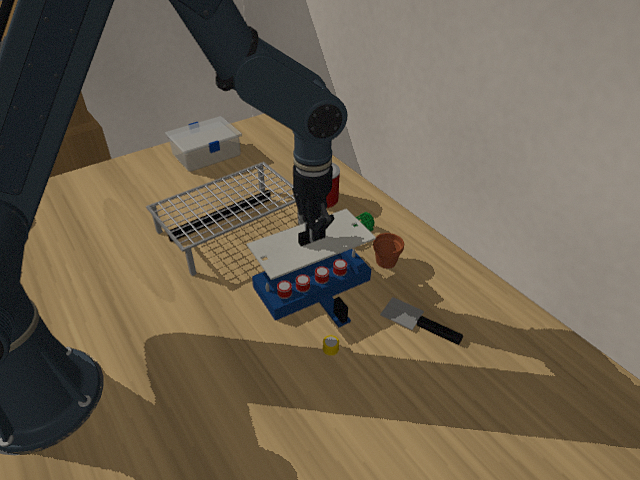

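Run:
```python
from h import *
import pickle
c=pickle.load(open("w15.pkl","rb")); p=cv2.imread("pics/w15.png"); d=np.load("w15.npy")
cv2.imwrite("pics/w15a.png",cv2.resize(p[0:70,270:370],None,fx=8,fy=8,interpolation=cv2.INTER_CUBIC))
m=np.zeros(d.shape,bool); m[60:230,190:290]=1; m[60:230,345:440]=1
h=cv2.cvtColor(p,cv2.COLOR_BGR2HSV); m&=(h[...,1]<50)&(h[...,2]>80)
P,_=cloud(c,d,m); A=np.c_[P[:,:2],np.ones(len(P))]; s=np.linalg.lstsq(A,P[:,2],rcond=None)[0]; print('plane slopes',s, 'z at centre',s@[.5752,-.0443,1])
```

```text
plane slopes [-0.00306504  0.00133959  0.13129765] z at centre 0.12947529532353194
```

View pics/w15a.png

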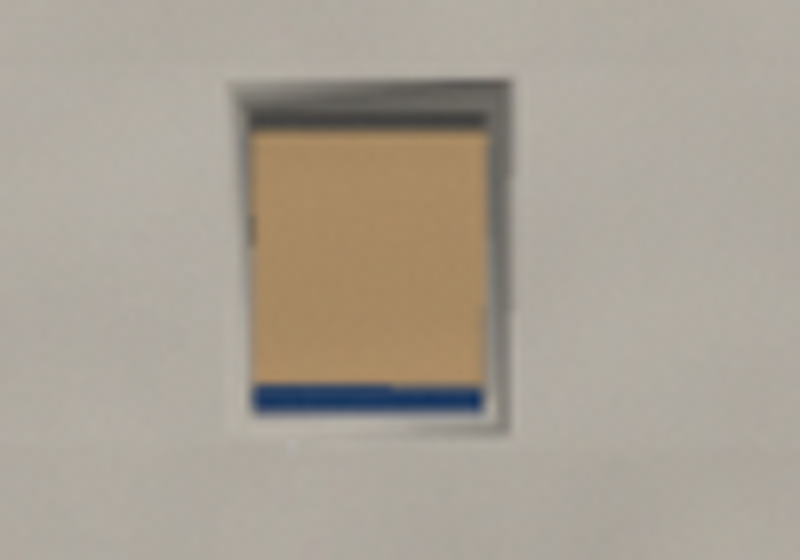

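Run:
```python
from h import *
import pickle
c=pickle.load(open("w15.pkl","rb"))
Q=onplane(c,[(270+232/8,82/8),(270+512/8,80/8),(270+510/8,433/8),(270+238/8,432/8)],.1295)
print(np.linalg.norm(Q[0]-Q[1]),np.linalg.norm(Q[2]-Q[1]))
h=Q.mean(0); a=np.radians(-4.97); ce=h[:2]+.110*np.array([np.cos(a),np.sin(a)]); print(h,ce, 'stud', np.array([.5752,-.0443])-.110*np.array([np.cos(np.radians(-5.02)),np.sin(np.radians(-5.02))]))
# cover edges orientation: left & right edges
e=onplane(c,[(475,0),(437,345)],.1295); print(np.degrees(np.arctan2(*(e[1]-e[0])[1::-1])))
e=onplane(c,[(158,0),(194,345)],.1295); print(np.degrees(np.arctan2(*(e[1]-e[0])[1::-1])))
```

```text
0.012717607929536608 0.014941670287247476
[ 0.4650849  -0.03283157  0.1295    ] [ 0.57467132 -0.04236133] stud [ 0.46562194 -0.03467462]
-5.03715371064672
-5.307171551932839
```

Cover is level, and the hole is about 1.8 mm too far in +y compared with the stud. I correct that and lower to just above the tips.

```bash
python3 -m inch '[[0.9,[-0.005,-0.016,0.2],[0,0,0]],[0.9,[-0.005,-0.016,0.4],[0,0,0]],[0.9,[-0.005,-0.016,0.58],[0,0,0]],[0.9,[-0.005,-0.016,0.62],[0,0,0]],[0.9,[-0.005,-0.016,0.62],[0,0,0]],[0.9,[-0.005,-0.016,0.62],[0,0,0]]]' 90;  python3 - <<'E'
from h import *
import pickle
c=cam("wrist"); p,d=snapshot("wrist"); cv2.imwrite("pics/w16.png",p); pickle.dump(c,open("w16.pkl","wb"))
cv2.imwrite("pics/w16a.png",cv2.resize(p[0:70,270:370],None,fx=8,fy=8,interpolation=cv2.INTER_CUBIC))
D=grab(); 
a=cv2.resize(D['scene'][1][215:305,250:370],None,fx=5,fy=5,interpolation=cv2.INTER_CUBIC); cv2.imwrite("pics/s16.png",a)
a=cv2.resize(D['side'][1][215:325,240:390],None,fx=5,fy=5,interpolation=cv2.INTER_CUBIC); cv2.imwrite("pics/d16.png",a)
print(sense()['tcp_pos'])
E
```

```text
t: 28.45
tcp_pos: [0.5771, -0.0462, 0.075]
tool_rot: [0.043, 0.999, -0.0, 0.001]
force: [-0.6, 0.6, -1.0]
finger_gap: 0.142
[ 0.57719043 -0.04648638  0.07534561]
```

View pics/w16a.png

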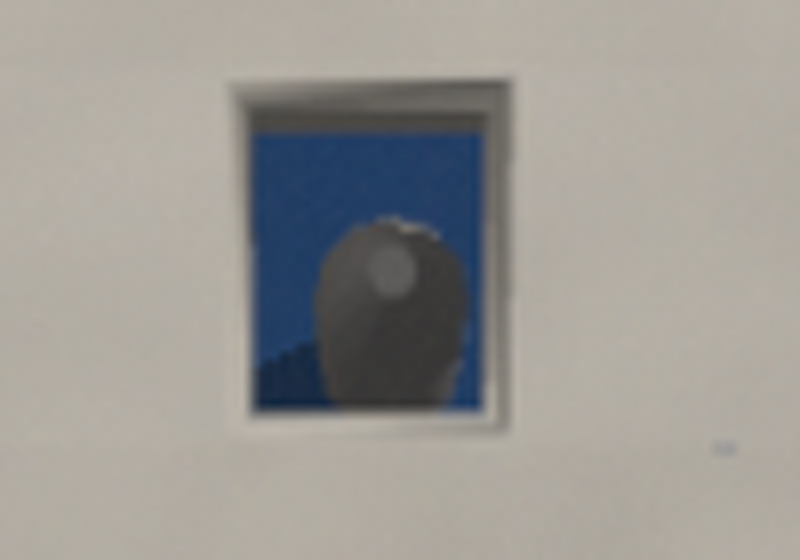

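View pics/s16.png

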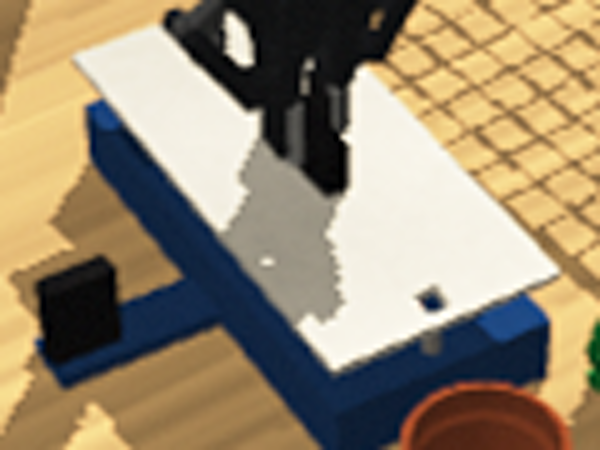

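View pics/d16.png

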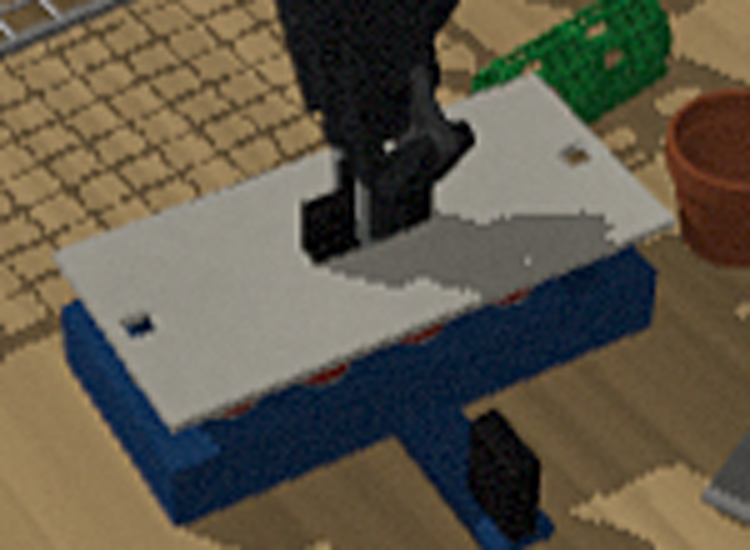

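Run:
```python
from h import *
import pickle
c=pickle.load(open("w16.pkl","rb"))
z=.0752-.0065
h=onplane(c,[(270+232/8,82/8),(270+512/8,80/8),(270+510/8,433/8),(270+238/8,432/8)],z).mean(0); t=onplane(c,[(270+392/8,270/8)],.058)[0]
a=np.radians(-5); print(h,t,'err in tray frame (stud-hole)',R.from_euler('z',-a).apply(t-h))
```

```text
[ 0.46722721 -0.03581887  0.0687    ] [ 0.46559374 -0.0347092   0.058     ] err in tray frame (stud-hole) [-0.00172397  0.00096309 -0.0107    ]
```

Tip is seen inside the hole, about 1.7 mm in x and 1 mm in y off centre. I correct that and lower slowly.

```bash
python3 -m inch '[[0.9,[0.016,0.009,0],[0,0,0]],[0.9,[0.016,0.009,0.03],[0,0,0]],[0.9,[0.016,0.009,0.07],[0,0,0]],[0.9,[0.016,0.009,0.11],[0,0,0]],[0.9,[0.016,0.009,0.14],[0,0,0]],[0.9,[0.016,0.009,0.14],[0,0,0]]]';  python3 - <<'E'
from h import *
import pickle
c=cam("wrist"); p,d=snapshot("wrist"); pickle.dump(c,open("w17.pkl","wb"))
cv2.imwrite("pics/w17a.png",cv2.resize(p[0:70,270:370],None,fx=8,fy=8,interpolation=cv2.INTER_CUBIC))
D=grab(); 
a=cv2.resize(D['scene'][1][215:305,250:370],None,fx=5,fy=5,interpolation=cv2.INTER_CUBIC); cv2.imwrite("pics/s17.png",a)
a=cv2.resize(D['side'][1][215:325,240:390],None,fx=5,fy=5,interpolation=cv2.INTER_CUBIC); cv2.imwrite("pics/d17.png",a)
print(sense()['tcp_pos'],sense()['force'])
E
```

```text
t: 29.2
tcp_pos: [0.5745, -0.0453, 0.0596]
tool_rot: [0.044, 0.999, 0.0, -0.001]
force: [-1.2, 0.7, -1.4]
finger_gap: 0.143
[ 0.57498496 -0.04542032  0.06021304] [ 0.83743144 -0.11281258 -1.24152625]
```

View pics/w17a.png

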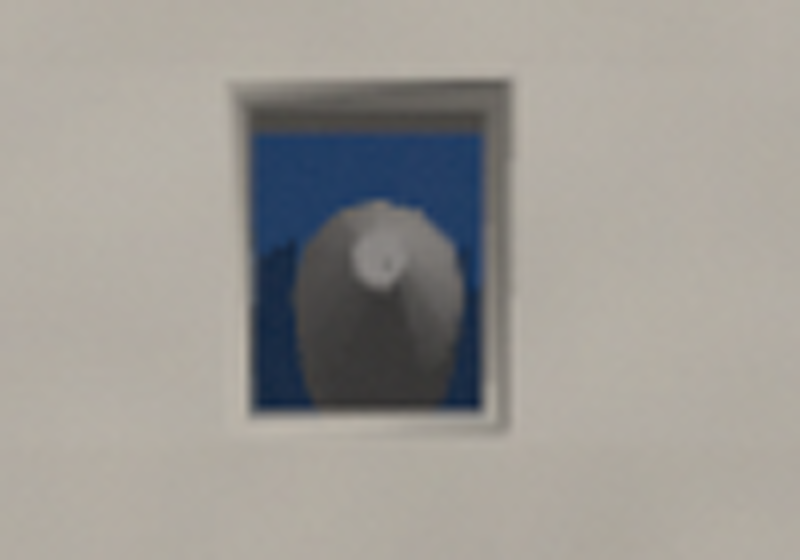

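View pics/s17.png

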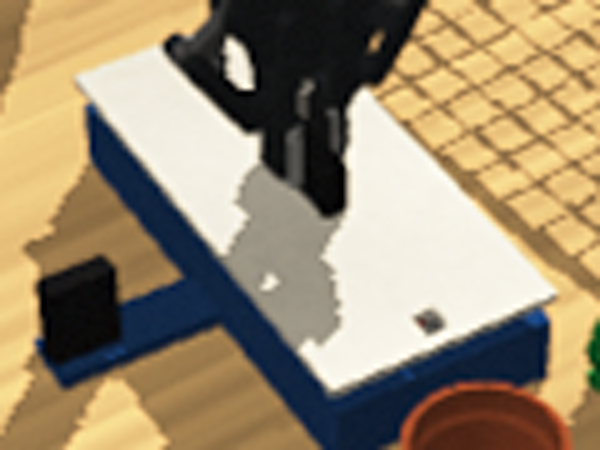

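View pics/d17.png

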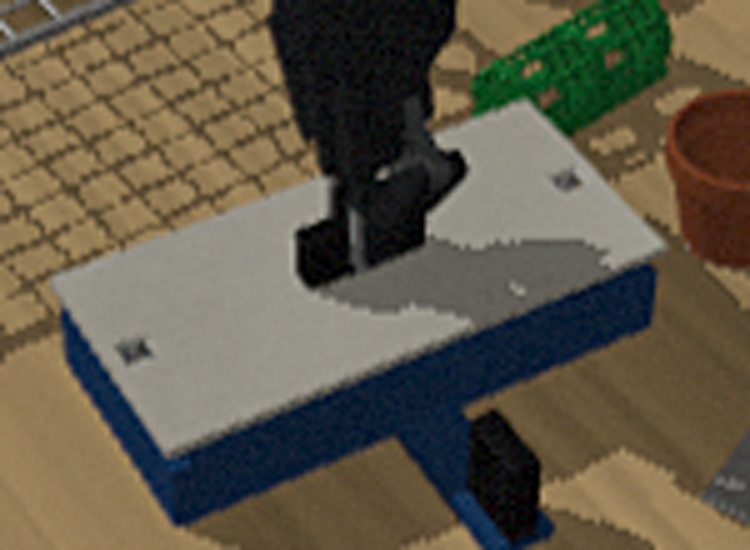

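Both studs are inside the holes with no contact force. Lowering the last 12 mm.

```bash
python3 -m inch '[[0.9,[0,0.003,0.03],[0,0,0]],[0.9,[0,0.003,0.06],[0,0,0]],[0.9,[0,0.003,0.08],[0,0,0]],[0.9,[0,0.003,0.1],[0,0,0]],[0.9,[0,0.003,0.11],[0,0,0]],[0.9,[0,0.003,0.115],[0,0,0]],[0.9,[0,0.003,0.115],[0,0,0]]]'
```

```text
t: 30.05
tcp_pos: [0.5749, -0.0451, 0.0487]
tool_rot: [0.044, 0.999, 0.0, -0.0]
force: [-0.7, 0.2, -2.0]
finger_gap: 0.142
```

```bash
python3 -m inch '[[0.9,[0,0,0.01],[0,0,0]],[0.9,[0,0,0.015],[0,0,0]],[0.9,[0,0,0.015],[0,0,0]]]'; python3 -m inch '[[0.2,[0,0,0],[0,0,0]],[0.2,[0,0,0],[0,0,0]],[0.2,[0,0,0],[0,0,0]],[0.2,[0,0,-0.2],[0,0,0]],[0.2,[0,0,-0.5],[0,0,0]],[-0.3,[0,0,-1],[0,0,0]],[-0.3,[0,0,-1],[0,0,0]],[-0.3,[0,0,-1],[0,0,0]]]'
python3 - <<'E'
from h import *
import pickle
c=cam("wrist"); p,d=snapshot("wrist"); pickle.dump(c,open("w18.pkl","wb"));cv2.imwrite("pics/w18.png",p)
D=grab(); 
a=cv2.resize(D['scene'][1][215:305,250:370],None,fx=5,fy=5,interpolation=cv2.INTER_CUBIC); cv2.imwrite("pics/s18.png",a)
a=cv2.resize(D['side'][1][215:325,240:390],None,fx=5,fy=5,interpolation=cv2.INTER_CUBIC); cv2.imwrite("pics/d18.png",a)
print(sense()['tcp_pos'],sense()['force'])
E
```

```text
t: 30.35
tcp_pos: [0.5751, -0.0451, 0.0476]
tool_rot: [0.044, 0.999, -0.0, 0.0]
force: [-0.7, -0.1, -0.0]
finger_gap: 0.143
t: 31.15
tcp_pos: [0.5758, -0.0453, 0.1488]
tool_rot: [0.044, 0.999, -0.0, 0.002]
force: [-0.2, 0.1, 0.4]
finger_gap: 0.652
[ 0.57379664 -0.04477909  0.14600369] [ 0.01747254 -0.46476858  0.1337241 ]
```

View pics/w18.png

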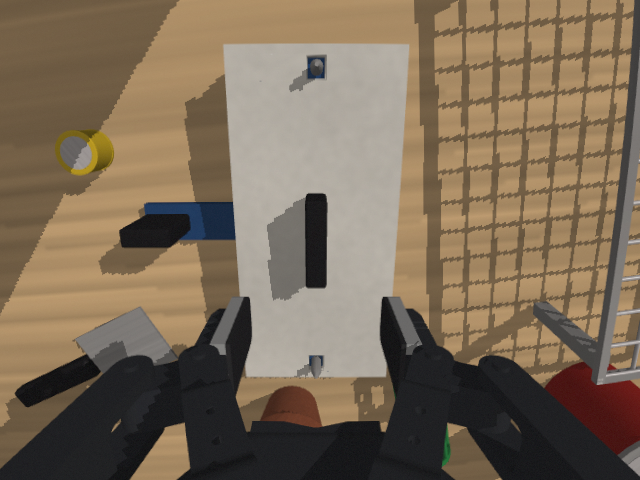

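View pics/s18.png

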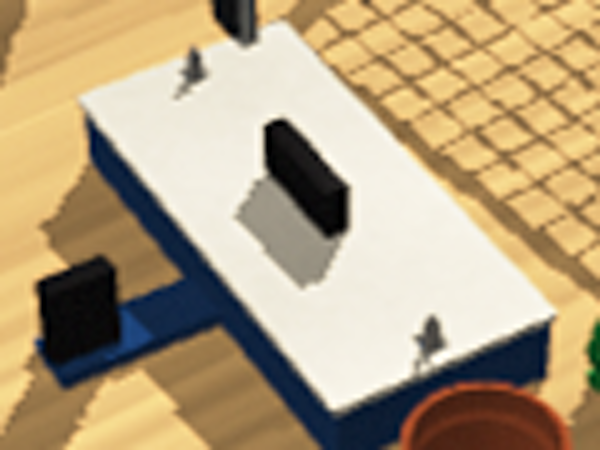

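View pics/d18.png

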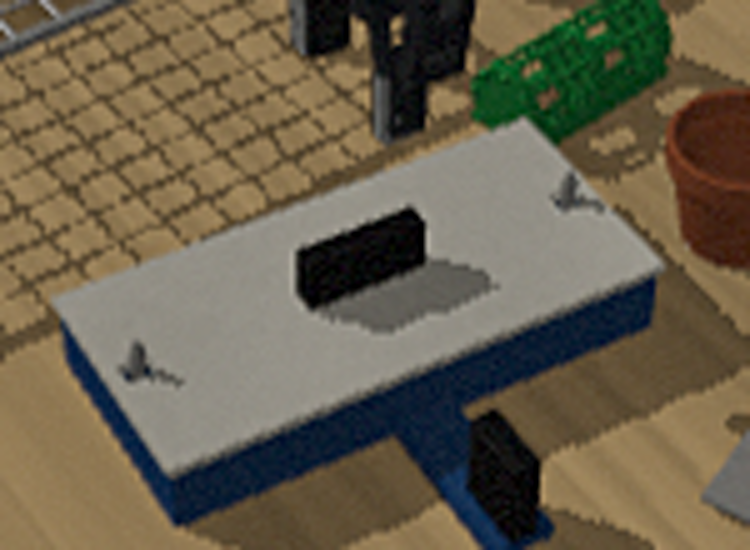

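The cover lies flush with both studs through it, at (316,67) and (316,365). Next I measure flushness, the grip, and the clearances around it.

Run:
```python
from h import *
import pickle
D=grab()
for n,(c,p,d) in D.items():
    h=cv2.cvtColor(p,cv2.COLOR_BGR2HSV)
    P,uv=cloud(c,d,(h[...,1]<60)&(h[...,2]>70)); k=(P[:,2]>.03)&(P[:,2]<.05)&(P[:,0]>.45)&(P[:,0]<.70)&(P[:,1]>-.11)&(P[:,1]<.03)
    Q=P[k]; A=np.c_[Q[:,0]-.575,Q[:,1]+.044,np.ones(len(Q))]; print(n,len(Q),np.linalg.lstsq(A,Q[:,2],rcond=None)[0].round(4))
    g=masks(p); 
    h2=(h[...,0]>45)&(h[...,0]<85)&(h[...,1]>120)&(h[...,2]>40); P,_=cloud(c,d,h2); k=(P[:,0]>.6)&(P[:,0]<.85)&(abs(P[:,1])<.15); print(' roller',P[k].min(0).round(3),P[k].max(0).round(3))
c=pickle.load(open("w18.pkl","rb"))
print('holes/stud',onplane(c,[(316.5,67.5),(316.5,366)],.041),'plate',onplane(c,[(224,44),(409,44),(387,376),(245,377)],.041))
print('grip top corners',onplane(c,[(120,232),(148,214),(190,215),(180,233)],.052))
print('scraper blade',onplane(c,[(138,308),(76,340),(178,352)],.005)); print(sense()['q'])
```

```text
scene 3287 [-0.0002 -0.0005  0.0397]
 roller [ 0.695  0.006 -0.003] [0.817 0.084 0.046]
side 3783 [ 0.0001 -0.0005  0.0403]
 roller [ 0.708  0.008 -0.004] [0.838 0.094 0.048]
holes/stud [[ 0.46533762 -0.03465767  0.041     ]
 [ 0.68764872 -0.05417417  0.041     ]] plate [[ 0.44625046 -0.09080273  0.041     ]
 [ 0.45642909  0.02393984  0.041     ]
 [ 0.70301901  0.00321529  0.041     ]
 [ 0.69368255 -0.11435943  0.041     ]]
grip top corners [[ 0.55791749 -0.17991072  0.052     ]
 [ 0.54708906 -0.15705708  0.052     ]
 [ 0.55043033 -0.12826498  0.052     ]
 [ 0.56241867 -0.13771434  0.052     ]]
scraper blade [[ 0.64096648 -0.20991846  0.005     ]
 [ 0.66971132 -0.27845138  0.005     ]
 [ 0.68930509 -0.18358537  0.005     ]]
[-2.71978595e-01  5.74605015e-01  1.63553570e+00  5.24227757e-06
  9.34672417e-01 -1.75555561e+00]
```

```bash
python3 -m inch '[[0,[0,-0.9,0],[0,0,0.25]],[0,[0,-0.9,0],[0,0,0.25]],[0,[0,-0.9,0],[0,0,0.25]],[0,[0,-0.9,0],[0,0,0.25]],[0,[0,-0.9,0],[0,0,0.25]],[0,[0,-0.9,0],[0,0,0.25]],[0,[0,-0.9,0],[0,0,0.25]],[0,[0,-0.9,0],[0,0,0.25]],[0,[0,-0.9,0],[0,0,0.25]],[0,[0,-0.9,0],[0,0,0.25]],[0,[0,-0.9,0],[0,0,0.25]],[0,[0,-0.9,0],[0,0,0.25]],[0,[0,-0.9,0],[0,0,0.25]]]'
python3 - <<'E'
from h import *
import pickle
c=cam("wrist"); p,d=snapshot("wrist"); pickle.dump(c,open("w19.pkl","wb"));cv2.imwrite("pics/w19.png",p)
s=sense(); g=R.from_quat(s['tool_rot']).as_matrix(); print(s['tcp_pos'],np.degrees(np.arctan2(g[1,1],g[0,1])),s['q'].round(2))
E
```

```text
t: 32.7
tcp_pos: [0.5667, -0.1346, 0.1464]
tool_rot: [0.737, 0.676, -0.0, -0.001]
force: [0.9, 0.6, 1.0]
finger_gap: 0.503
[ 0.56684862 -0.13461775  0.14665512] -4.921959887452007 [-0.42  0.58  1.62  0.    0.94 -0.34]
```

View pics/w19.png

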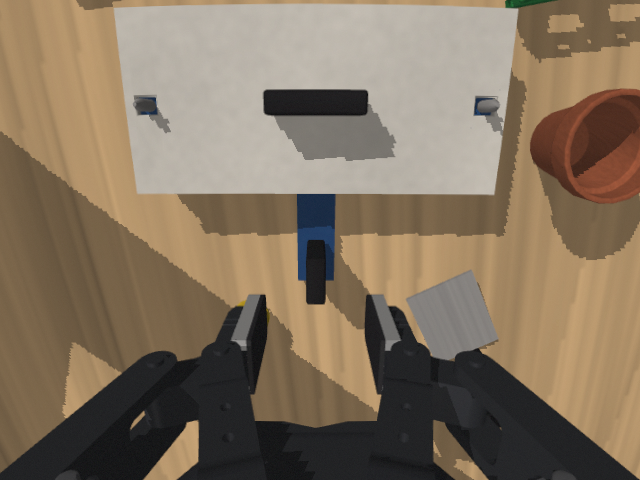

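Run:
```python
from h import *
import pickle
c=pickle.load(open("w19.pkl","rb"))
P=onplane(c,[(316,241),(316,303)],.052); print(P, P.mean(0))
s=sense(); g=R.from_quat(s['tool_rot']).as_matrix(); print(s['tcp_pos'])
a=np.radians(-5.); y=np.array([-np.sin(a),np.cos(a)])
for t in (P.mean(0)[:2]-.004*y, np.array([.5752,-.0443])-.124*y):
    print(t, (g.T@(np.r_[t,.147]-s['tcp_pos'])*10).round(3))
```

```text
[[ 0.56742595 -0.13329068  0.052     ]
 [ 0.56334535 -0.18034793  0.052     ]] [ 0.56538565 -0.1568193   0.052     ]
[ 0.56684862 -0.13461775  0.14665512]
[ 0.56503703 -0.16080408] [-0.262  0.004 -0.004]
[ 0.56439269 -0.16782814] [-0.333  0.004 -0.004]
```

```bash
python3 -m inch '[[0,[-0.32,0.004,0],[0,0,0]],[0,[-0.32,0.004,0.3],[0,0,0]],[0,[-0.32,0.004,0.7],[0,0,0]],[0,[-0.32,0.004,0.8],[0,0,0]],[0,[-0.32,0.004,0.8],[0,0,0]]]';python3 - <<'E'
from h import *
c=cam("wrist"); p,d=snapshot("wrist"); cv2.imwrite("pics/w20.png",p)
E
```

```text
t: 33.25
tcp_pos: [0.5633, -0.1659, 0.0655]
tool_rot: [0.737, 0.676, -0.001, -0.002]
force: [0.0, 0.4, 0.0]
finger_gap: 0.497
```

View pics/w20.png

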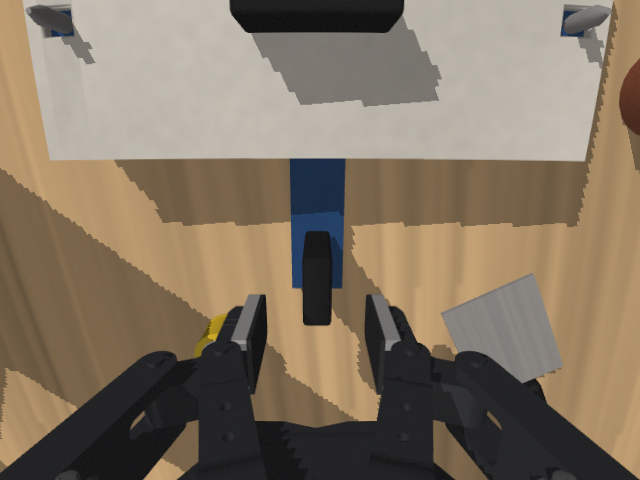

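```bash
python3 -m inch '[[0,[0,0,0.2],[0,0,0]],[0,[0,0,0.38],[0,0,0]],[0,[0,0,0.39],[0,0,0]],[0,[0,0,0.39],[0,0,0]],[0.9,[0,0,0.39],[0,0,0]],[0.9,[0,0,0.39],[0,0,0]],[0.9,[0,0,0.39],[0,0,0]],[0.9,[0,0,0.39],[0,0,0]],[0.9,[0,0,0.39],[0,0,0]],[0.9,[0,0,0.39],[0,0,0]]]' 90;python3 - <<'E'
from h import *
c=cam("wrist"); p,d=snapshot("wrist"); cv2.imwrite("pics/w21.png",p)
E
```

```text
t: 34.3
tcp_pos: [0.5649, -0.1669, 0.03]
tool_rot: [0.737, 0.676, -0.0, 0.001]
force: [-1.3, -0.2, 5.1]
finger_gap: 0.144
```

View pics/w21.png

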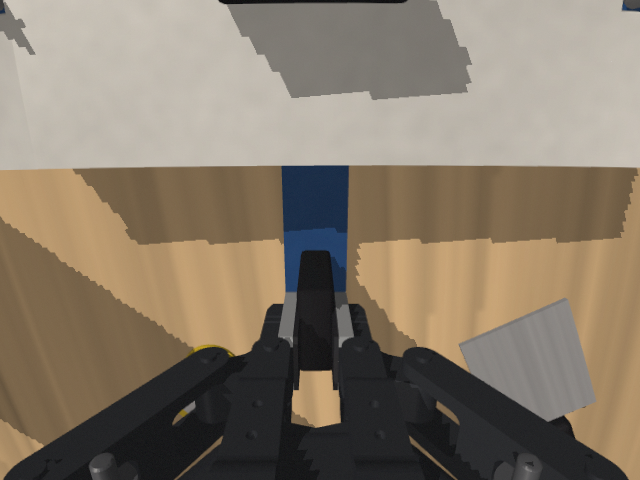

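The grip is held. Working out the slide waypoints in tool axes.

```bash
cat > way.py <<'E'
from h import *
def rot(a): a=np.radians(a); return np.array([[np.cos(a),-np.sin(a)],[np.sin(a),np.cos(a)]])
RC=np.array([.5168,.2400]); RY=2.05
def rel(tcp,tc,ty): return rot(-ty)@(tcp[:2]-tc)
def way(tc,ty,targets):
    s=sense(); g=R.from_quat(s['tool_rot']).as_matrix(); r=rel(s['tcp_pos'],np.array(tc),ty); print('rel',r, s['tcp_pos'])
    for (rx,ry,yaw) in targets:  # riser frame tray target
        w=RC+rot(RY)@np.array([rx,ry]); t=w+rot(RY+yaw)@r
        d=g.T@np.r_[t-s['tcp_pos'][:2],0]*10; print((rx,ry,yaw),w.round(4),d.round(3),'turn',round(-(RY+yaw-ty)/360,4))
E
python3 - <<'E'
from way import *
print('now in riser',rot(-RY)@(np.array([.5752,-.0443])-RC))
way((.5752,-.0443),-5.0,[(.04,-.27,-6),(.025,-.25,-4),(.01,-.23,-2),(0,-.21,0),(0,-.19,0)])
E
```

```text
now in riser [ 0.04819275 -0.28620711]
rel [ 0.00036796 -0.12303693] [ 0.56484319 -0.1669008   0.02998564]
(0.04, -0.27, -6) [ 0.5664 -0.0284] [ 0.151 -0.078 -0.   ] turn -0.0029
(0.025, -0.25, -4) [ 0.5507 -0.0089] [ 0.333 -0.209 -0.   ] turn -0.0085
(0.01, -0.23, -2) [0.535  0.0105] [ 0.516 -0.339 -0.001] turn -0.014
(0, -0.21, 0) [0.5243 0.0301] [ 0.707 -0.42  -0.001] turn -0.0196
(0, -0.19, 0) [0.5236 0.0501] [ 0.906 -0.444 -0.001] turn -0.0196
```

```bash
python3 -m inch '[[0.9,[0.07,-0.04,0],[0,0,-0.0015]],[0.9,[0.15,-0.08,0],[0,0,-0.003]],[0.9,[0.24,-0.145,0],[0,0,-0.0055]],[0.9,[0.33,-0.21,0],[0,0,-0.0085]],[0.9,[0.42,-0.275,0],[0,0,-0.011]],[0.9,[0.52,-0.34,0],[0,0,-0.014]],[0.9,[0.61,-0.38,0],[0,0,-0.017]],[0.9,[0.71,-0.42,0],[0,0,-0.0196]],[0.9,[0.71,-0.42,0],[0,0,-0.0196]]]';python3 - <<'E'
from way import *
c=cam("wrist"); p,d=snapshot("wrist"); cv2.imwrite("pics/w22.png",p)
s=sense(); g=R.from_quat(s['tool_rot']).as_matrix(); y=np.degrees(np.arctan2(g[1,1],g[0,1])); print(s['tcp_pos'],y,s['force'],s['finger_gap'])
D=grab(); cv2.imwrite("pics/scene22.png",D['scene'][1]);cv2.imwrite("pics/side22.png",D['side'][1])
E
```

```text
t: 35.25
tcp_pos: [0.5319, -0.0927, 0.03]
tool_rot: [0.695, 0.719, 0.002, 0.003]
force: [3.2, 1.3, 5.7]
finger_gap: 0.147
[ 0.53185025 -0.09272829  0.02995058] 1.9827950058516914 [4.22017216 2.01695538 6.33349325] 0.14126282854739278
```

View pics/w22.png

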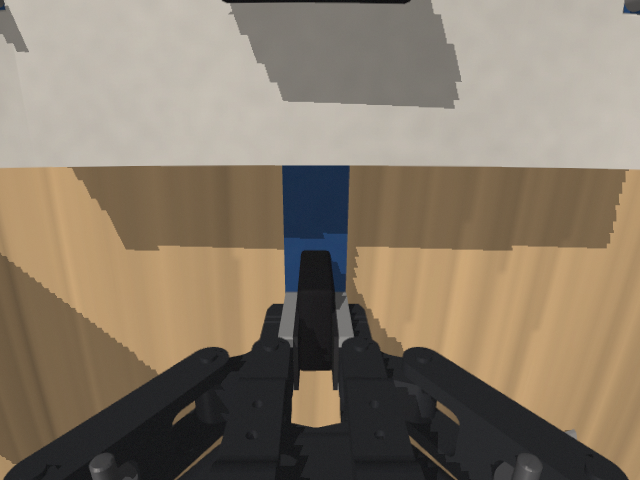

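View pics/scene22.png

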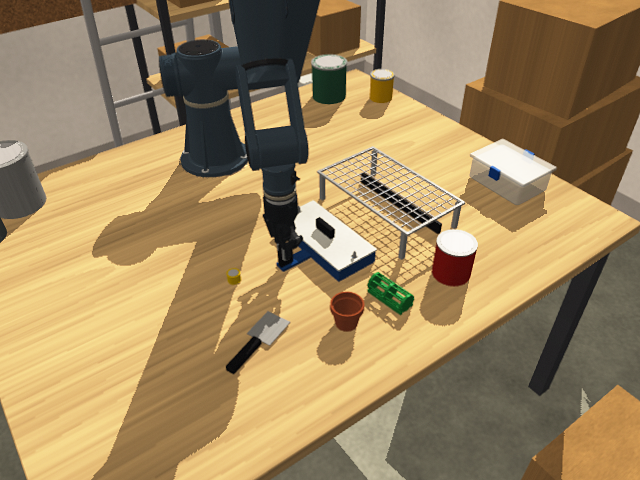

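The tray follows the grip rigidly. Now that the shelf is uncovered, I check its pose from the fixed cameras.

Run:
```python
from h import *
p=cv2.imread("pics/scene22.png"); cv2.imwrite("pics/s22a.png",cv2.resize(p[140:270,305:475],None,fx=4.5,fy=4.5,interpolation=cv2.INTER_CUBIC))
p=cv2.imread("pics/side22.png"); cv2.imwrite("pics/d22a.png",cv2.resize(p[150:310,130:370],None,fx=3.3,fy=3.3,interpolation=cv2.INTER_CUBIC))
```

```text
(no output)
```

View pics/s22a.png

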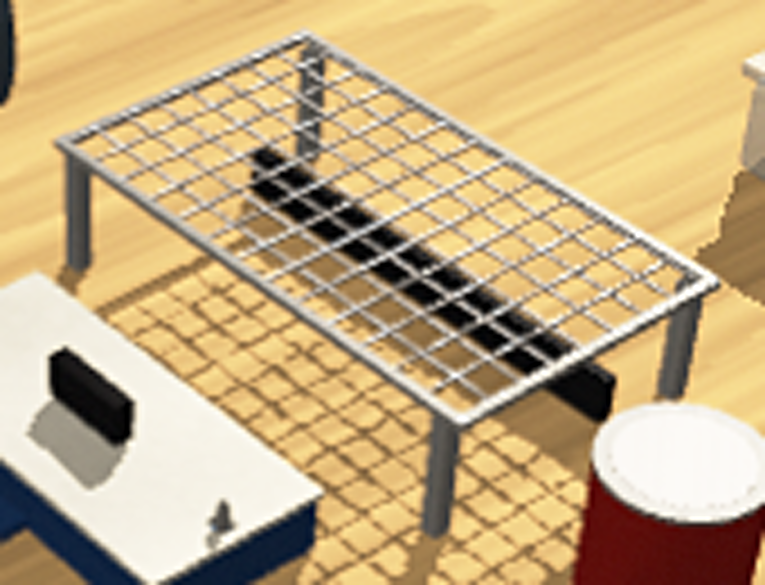

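View pics/d22a.png

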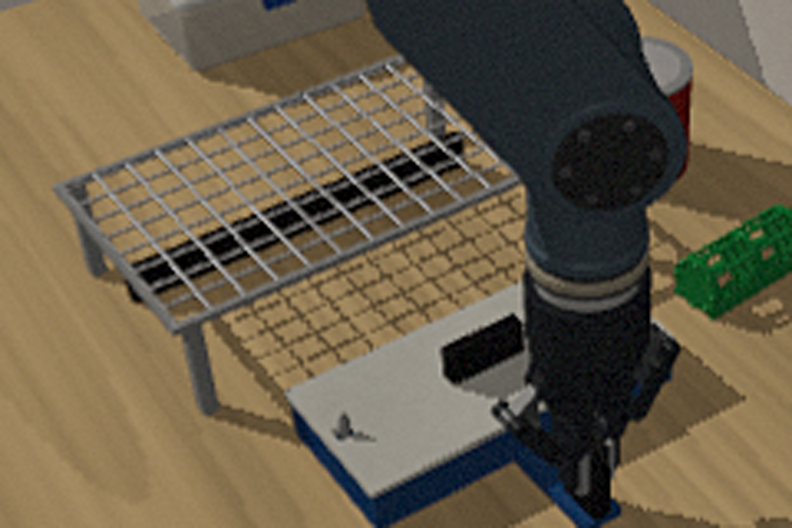

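Run:
```python
from way import *
c=cam("scene"); f=lambda a:[(305+x/4.5,140+y/4.5) for x,y in a]
Q=onplane(c,f([(58,145),(308,33),(718,282),(455,425)]),.086); print(Q.round(4).tolist(),Q.mean(0)); d=Q[3]-Q[0]; e=Q[2]-Q[1]; print(np.degrees(np.arctan2(d[1],d[0])),np.degrees(np.arctan2(e[1],e[0])),np.linalg.norm(d),np.linalg.norm(e))
T=onplane(c,f([(38,273),(322,493)]),.041); d=T[1]-T[0]; a=np.arctan2(d[1],d[0]); print('cover +y edge',T.round(4).tolist(),np.degrees(a),np.linalg.norm(d)); m=T.mean(0)[:2]-.058*np.array([-np.sin(a),np.cos(a)]); print('tray est',m,'in riser(scene)',rot(-2.05)@(m-Q.mean(0)[:2]))
c=cam("side"); f=lambda a:[(130+x/3.3,150+y/3.3) for x,y in a]
Q=onplane(c,f([(178,328),(57,188),]),.086); print('side -x corners',Q)
```

```text
[[0.3611, 0.127, 0.086], [0.3525, 0.3252, 0.086], [0.6854, 0.3387, 0.086], [0.6908, 0.1407, 0.086]] [0.52245449 0.23289811 0.086     ]
2.372017386074188 2.3229112753628223 0.3300230139119585 0.3332412120243886
cover +y edge [[0.407, 0.0791, 0.041], [0.6532, 0.0871, 0.041]] 1.8473118356331413 0.24631698006839067
tray est [0.53195709 0.02513233] in riser(scene) [ 0.00206441 -0.20797273]
side -x corners [[0.35630201 0.12887656 0.086     ]
 [0.34581625 0.32228395 0.086     ]]
```

The fixed camera shows the tray within about 2 mm and 0.5° of the shelf axis. Pushing straight in.

```bash
python3 -m inch '[[0.9,[0.08,0,0],[0,0,0]],[0.9,[0.18,-0.01,0],[0,0,0]],[0.9,[0.3,-0.01,0],[0,0,0]],[0.9,[0.42,-0.02,0],[0,0,0]],[0.9,[0.54,-0.02,0],[0,0,0]],[0.9,[0.66,-0.02,0],[0,0,0]],[0.9,[0.78,-0.02,0],[0,0,0]],[0.9,[0.9,-0.02,0],[0,0,0]],[0.9,[0.96,-0.02,0],[0,0,0]],[0.9,[0.96,-0.02,0],[0,0,0]]]';python3 - <<'E'
from way import *
c=cam("wrist"); p,d=snapshot("wrist"); cv2.imwrite("pics/w23.png",p)
s=sense(); g=R.from_quat(s['tool_rot']).as_matrix(); y=np.degrees(np.arctan2(g[1,1],g[0,1])); print(s['tcp_pos'],y,s['force'],s['finger_gap'])
D=grab(); cv2.imwrite("pics/s23.png",cv2.resize(D['scene'][1][140:290,240:475],None,fx=3.3,fy=3.3))
E
```

```text
t: 36.4
tcp_pos: [0.526, 0.002, 0.03]
tool_rot: [0.694, 0.72, 0.001, 0.003]
force: [2.2, -5.7, 7.7]
finger_gap: 0.144
[0.52600744 0.00205691 0.02997942] 2.1355980568588047 [ 2.01267712 -5.15279029  7.2305786 ] 0.143891574063592
```

View pics/w23.png

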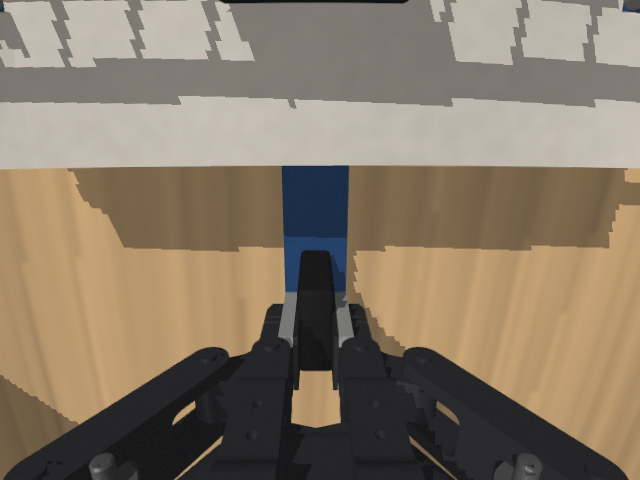

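View pics/s23.png

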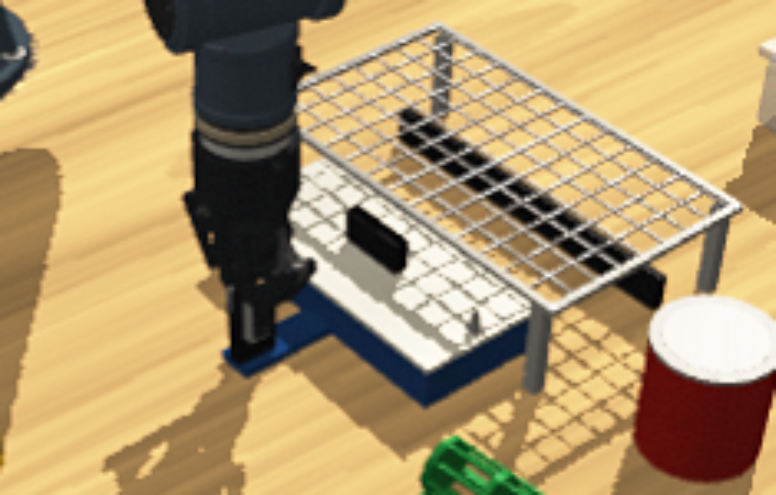

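```bash
python3 -m inch '[[0.9,[0.08,0,0],[0,0,0]],[0.9,[0.18,-0.01,0],[0,0,0]],[0.9,[0.3,-0.01,0],[0,0,0]],[0.9,[0.42,-0.01,0],[0,0,0]],[0.9,[0.54,-0.01,0],[0,0,0]],[0.9,[0.66,-0.01,0],[0,0,0]],[0.9,[0.76,-0.01,0],[0,0,0]],[0.9,[0.84,-0.01,0],[0,0,0]],[0.9,[0.84,-0.01,0],[0,0,0]]]';python3 - <<'E'
from way import *
c=cam("wrist"); p,d=snapshot("wrist"); cv2.imwrite("pics/w24.png",p)
s=sense(); g=R.from_quat(s['tool_rot']).as_matrix(); y=np.degrees(np.arctan2(g[1,1],g[0,1])); print(s['tcp_pos'],y,s['force'],s['finger_gap'])
D=grab(); cv2.imwrite("pics/s24.png",cv2.resize(D['scene'][1][140:290,240:475],None,fx=3.3,fy=3.3));cv2.imwrite("pics/d24.png",cv2.resize(D['side'][1][150:310,130:370],None,fx=3.3,fy=3.3))
E
```

```text
t: 37.45
tcp_pos: [0.5215, 0.0862, 0.03]
tool_rot: [0.694, 0.72, 0.001, 0.002]
force: [1.1, -5.3, 9.1]
finger_gap: 0.142
[0.52151427 0.08623164 0.02996166] 2.14640947208039 [ 1.00277397 -5.68023981  9.68283766] 0.13710449238445938
```

View pics/w24.png

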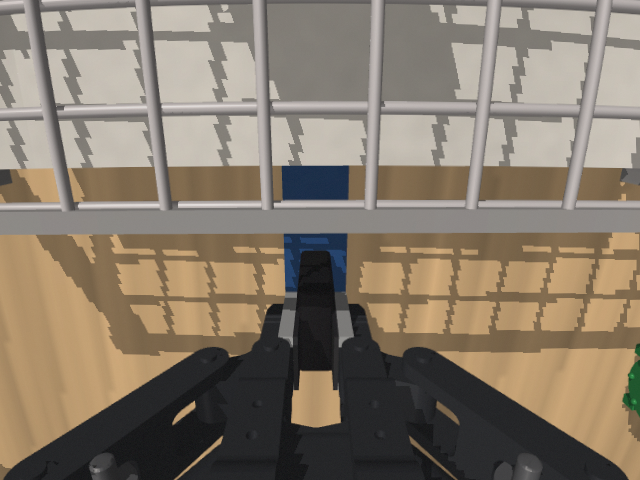

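View pics/s24.png

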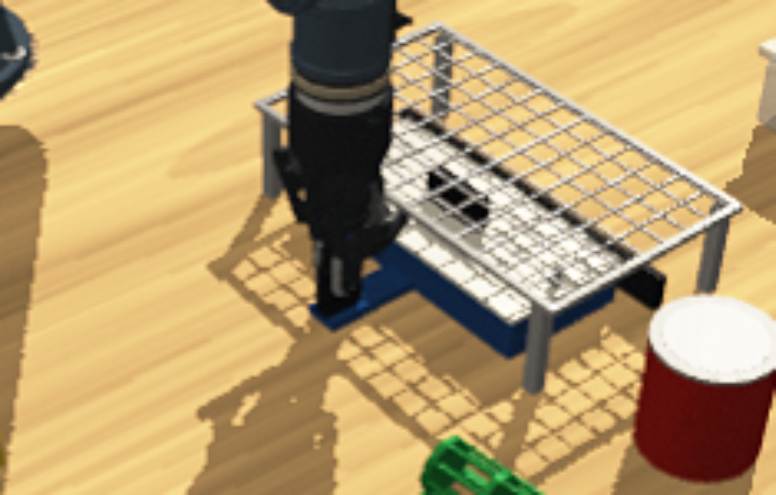

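View pics/d24.png

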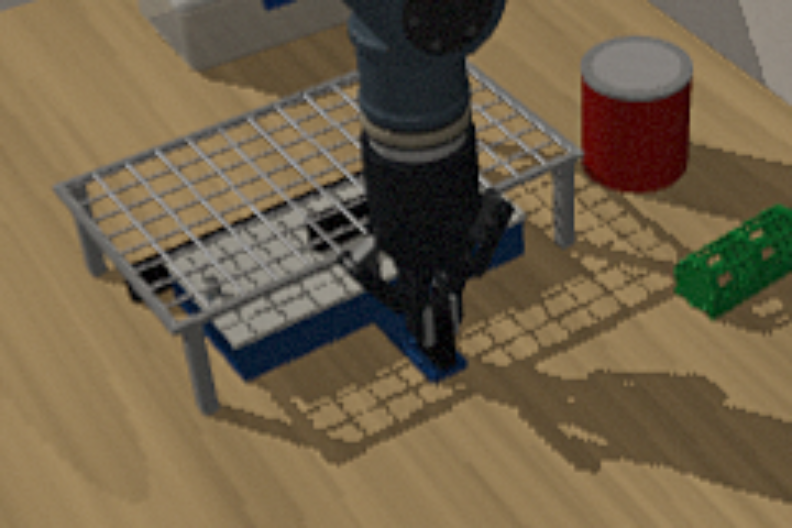

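```bash
python3 -m inch '[[0.9,[0.03,0,0],[0,0,0]],[0.9,[0.06,0,0],[0,0,0]],[0.9,[0.09,0,0],[0,0,0]],[0.9,[0.11,0,0],[0,0,0]],[0.9,[0.11,0,0],[0,0,0]]]'
```

```text
t: 38.1
tcp_pos: [0.5211, 0.0959, 0.03]
tool_rot: [0.694, 0.72, -0.0, 0.002]
force: [0.7, -10.7, 10.2]
finger_gap: 0.139
```

```bash
python3 -m inch '[[0.9,[0.02,0,0],[0,0,0]],[0.9,[0.04,0,0],[0,0,0]],[0.9,[0.04,0,0],[0,0,0]]]'
```

```text
t: 38.4
tcp_pos: [0.521, 0.0998, 0.03]
tool_rot: [0.694, 0.72, -0.0, 0.002]
force: [1.7, -11.1, 9.6]
finger_gap: 0.142
```

```bash
python3 -m inch '[[0.9,[0.015,0,0],[0,0,0]],[0.9,[0.03,0,0],[0,0,0]],[0.9,[0.03,0,0],[0,0,0]]]'
python3 - <<'E'
from way import *
c=cam("wrist"); p,d=snapshot("wrist"); cv2.imwrite("pics/w25.png",p)
D=grab(); cv2.imwrite("pics/s25.png",cv2.resize(D['scene'][1][140:250,290:475],None,fx=4.3,fy=4.3,interpolation=cv2.INTER_CUBIC))
E
```

```text
t: 38.7
tcp_pos: [0.5212, 0.1009, 0.03]
tool_rot: [0.693, 0.721, -0.001, 0.003]
force: [0.5, -19.7, 8.9]
finger_gap: 0.136
```

View pics/s25.png

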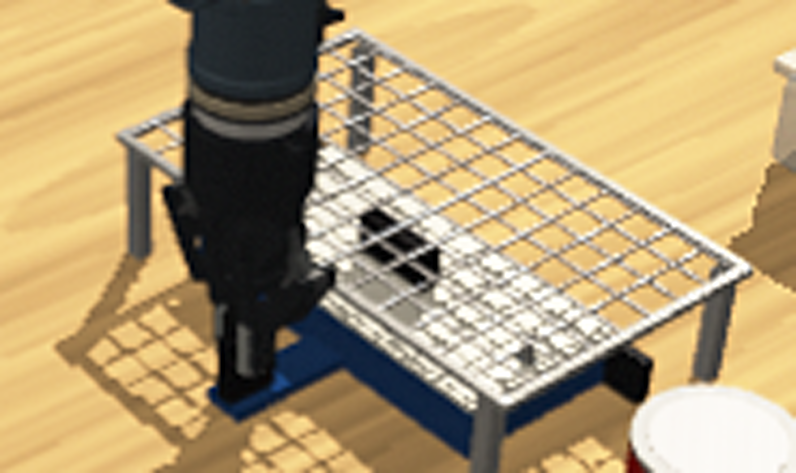

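View pics/w25.png

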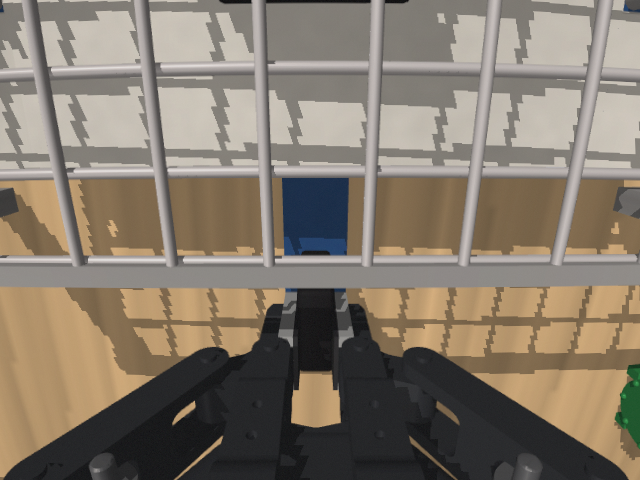

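Force rises to 20 N with only 1 mm of travel, so the tray is against the stop bar and centred between the legs. I relax the push, open and rise.

```bash
python3 -m inch '[[0.9,[-0.015,0,0],[0,0,0]],[0.9,[-0.02,0,0],[0,0,0]],[0.9,[-0.02,0,0],[0,0,0]]]'; python3 -m inch '[[0,[0,0,0],[0,0,0]],[0,[0,0,0],[0,0,0]],[0,[0,0,0],[0,0,0]],[0,[0,0,0],[0,0,0]],[0,[0,0,-0.1],[0,0,0]],[0,[0,0,-0.4],[0,0,0]],[0,[0,0,-0.9],[0,0,0]],[0,[0,0,-0.9],[0,0,0]],[0,[0,0,-0.9],[0,0,0]]]'; python3 -m inch '[[0,[-0.3,0,-0.6],[0,0,0]],[0,[-0.6,0,-0.9],[0,0,0]],[0,[-1,0,-1],[0,0,0]],[0,[-1,0,-1],[0,0,0]],[0,[-1,0,-1],[0,0,0]],[0,[-1,0,-1],[0,0,0]]]'
python3 - <<'E'
from way import *
import pickle
c=cam("wrist"); p,d=snapshot("wrist"); cv2.imwrite("pics/w26.png",p); pickle.dump(c,open("w26.pkl","wb"))
D=grab(); cv2.imwrite("pics/s26.png",cv2.resize(D['scene'][1][140:250,290:475],None,fx=4.3,fy=4.3,interpolation=cv2.INTER_CUBIC)); cv2.imwrite("pics/scene26.png",D['scene'][1])
cv2.imwrite("pics/d26.png",cv2.resize(D['side'][1][150:310,130:370],None,fx=3.3,fy=3.3,interpolation=cv2.INTER_CUBIC)); print(sense()['tcp_pos'])
E
```

```text
t: 39.15
tcp_pos: [0.5213, 0.1008, 0.03]
tool_rot: [0.694, 0.72, 0.0, 0.003]
force: [1.1, -11.0, 9.2]
finger_gap: 0.139
t: 40.05
tcp_pos: [0.5199, 0.1037, 0.1202]
tool_rot: [0.694, 0.72, 0.001, 0.001]
force: [0.3, -0.4, -0.1]
finger_gap: 0.5
t: 40.65
tcp_pos: [0.5211, 0.0045, 0.2167]
tool_rot: [0.694, 0.72, -0.001, -0.002]
force: [0.2, 1.1, 0.1]
finger_gap: 0.502
[0.52165359 0.00490464 0.21705767]
```

View pics/s26.png

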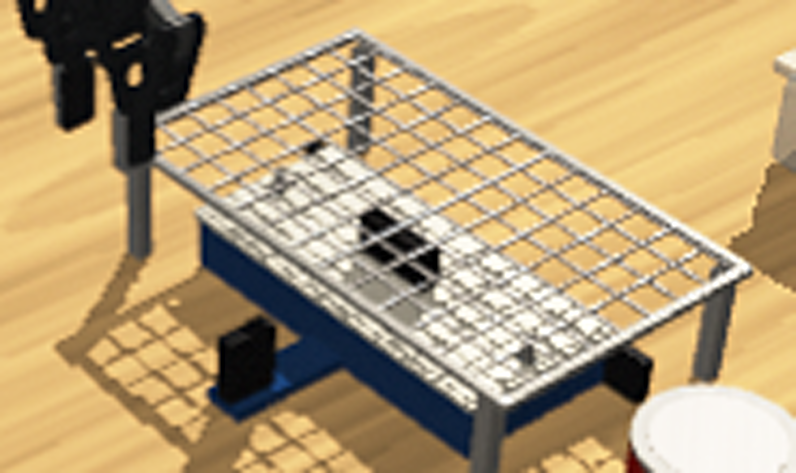

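View pics/w26.png

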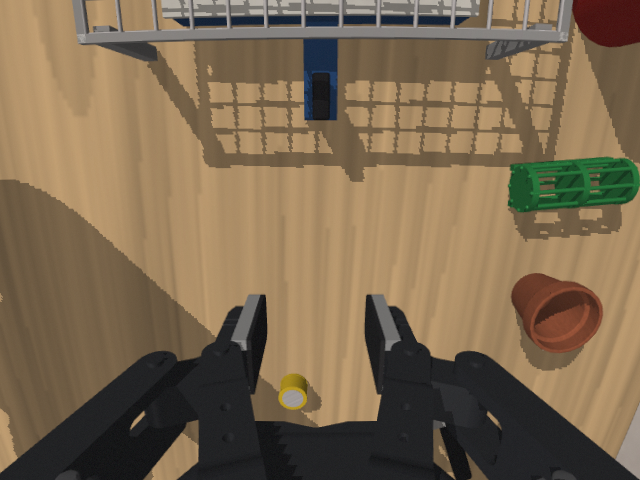

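View pics/d26.png

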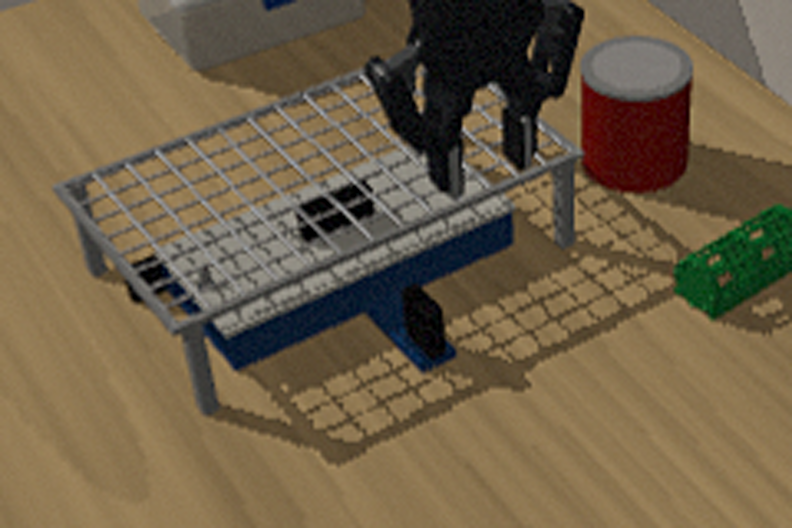

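View pics/scene26.png

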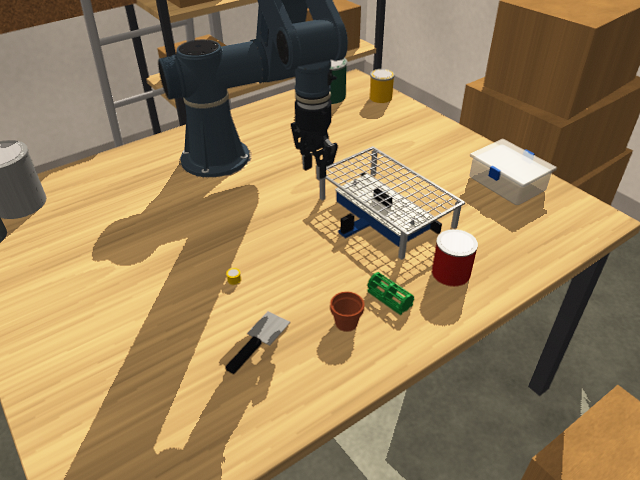

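Run:
```python
from way import *
import pickle
c=pickle.load(open("w26.pkl","rb"))
r=onplane(c,[(80,42),(320,39),(568,38)],.086); arm=onplane(c,[(304,119),(336,119)],.008)
print('rail front',r.round(4).tolist(),'arm end',arm.round(4).tolist())
D=grab()
for n,(c,p,d) in D.items():
    h=cv2.cvtColor(p,cv2.COLOR_BGR2HSV)
    P,uv=cloud(c,d,(h[...,1]<60)&(h[...,2]>70)); k=(P[:,2]>.034)&(P[:,2]<.047)&(P[:,0]>.40)&(P[:,0]<.64)&(P[:,1]>.16)&(P[:,1]<.28)
    Q=P[k]; A=np.c_[Q[:,0]-.52,Q[:,1]-.22,np.ones(len(Q))]; print(n,len(Q),np.linalg.lstsq(A,Q[:,2],rcond=None)[0].round(4), cv2.minAreaRect(Q[:,:2].astype(np.float32)))
s=sense(); print(s['t'],s['force'])
```

```text
rail front [[0.3528, 0.1335, 0.086], [0.5194, 0.1379, 0.086], [0.691, 0.1481, 0.086]] arm end [[0.5074, 0.0857, 0.008], [0.5367, 0.0867, 0.008]]
scene 1519 [ 0.0003 -0.0001  0.0395] ((0.520143985748291, 0.21966718137264252), (0.240704745054245, 0.11865811794996262), 0.7943609952926636)
side 1583 [0.0001 0.0023 0.0401] ((0.5196536183357239, 0.22026453912258148), (0.24016119539737701, 0.1194734126329422), 0.5590502023696899)
40.9 [ 0.01797691  0.5511894  -0.47292056]
```

```bash
python3 -c "
from station import sign_off; print(sign_off())"
```

```text
the job is handed in; nothing more can be done
None
```

I did the whole job and handed it in at about 41 s of the 210 s. The hand-in gave no verdict.

- **Tins:** Four red tins were present. All four stood upright in the tray when last seen, just before the cover went on. One had been knocked about 4 cm aside, so I found it again and placed it too. I left the yellow look-alike alone.
- **Cover:** It went over both studs with almost no contact force. The camera depth before the slide showed it level and flush, with its top about 40 mm high against 41 mm nominal. After the slide it read 39.5 to 40.1 mm, still level.
- **Tray:** I turned it square to the shelf and slid it in by the grip until it met the stop bar. There the push rose from 11 N to 20 N over about 1 mm of travel. The last view puts the tray origin at about y = -14 to -16 mm in the shelf frame (nominal -16 mm), centred between the legs and nearly square.
- **Bystanders:** The big tin, pot, scraper and roller cage look unmoved in the last picture; I did not measure their shift. The arm touches nothing.

**Disagreements and limits:** The fixed cameras and the wrist camera disagreed by about 2 to 7 mm in absolute position. I relied on relative measurements for the stud fit and the insertion. The tins could not be seen once covered, so their final upright state is inferred from the flush cover.

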